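# Nest a lamp head and show its terminals to the inspection camera

## Robot

A 6-joint arm with a two-finger parallel gripper is mounted at the origin on a cart in front of the work surface, level with it; the furniture and walls round the work are solid. World frame = base frame: x ahead of the robot, y to its left, z up, the work surface at z = 0. Lengths are in mm, angles in rad, forces in N, time in s.
With the tool pointing down it reaches from about 350 to 975 mm from the base axis. Payload 7.1 kg.
Tool frame: the origin (TCP) lies midway between the tips of the shut fingers; the grasp point (between the pads) lies 19 mm behind it (ctrl.pinch_z is the distance from the TCP to the grasp point, in mm); z points along the fingers, y is the direction in which the jaws open and shut (so a half turn about z gives the same grasp; the last joint's range is limited). The gripper opens to 88 mm and grips with 3 to 60 N. Pads are 20 mm wide; open, the fingers measure 115 mm over their backs; the gripper's body (75 mm by 178 mm) begins 61 mm behind the grasp point.
Start: joints at [1.282, 0.423, 1.63, -0, 1.089, -0.019], TCP at [166.555, 602.382, 222.675] pointing down, gripper open.
Joint ranges: [-3, 3], [-0.9, 2.11], [0.09, 2.58], [-1.31, 4.45], [0.11, 2.69], [-2.54, 2.54]. Speed limits (rad/s): [2.39, 2.39, 3.01, 3.14, 3.14, 3.14].

## Interface

Orientations are given as a rotation vector (axis times angle).
In Python, from workcell import ctrl gives the robot as it stands.
- The arm moves only by the tool jog_arm, never from a script. Its arguments are lists of equal length, an entry for each row: "xyz": the shift along the world's x, y, z in mm, a list of three; "yaw": the turn about the world's z in degrees. A call has 1 to 20 rows; each row shifts and turns the pose as measured when the row begins; what a row does not reach is not made up. A row lasts 1/12 s, in which the tool goes at most 41.7 mm and 7.16 degrees, less where a joint would pass 70% of its speed; a pose out of reach is approached as far as the arm can. A call with a gripper value outside its range is refused whole. "gripper" is the closure, from 0 (fully open) to 1 (shut), set as the call begins (left out, the last holds). The fingers move at their own pace and stop on an object; the grip force is fixed at half the most. Time passes only in rows, so rows that do not move let the fingers close. It gives the time, the measured TCP pose, the force and the opening at its end, in the units of the state.
- ctrl.get_obs(): the state, without advancing time (a new reading comes with each control period).
- ctrl.get_image(name): name is "side" or "top" or "wrist"; returns a dict with "img" (384x512x3 uint8, blue, green, red), "K" (3x3 intrinsics, pixels), "k1" (the pictures are not rectified: a ray, as slopes to the right and down, at radius r is drawn at 1 + k1 r^2 times it, then the intrinsics apply), "R" (3x3) and "t" (3): a world point X has camera coordinates R X + t. Camera axes: x right, y down, z forward; pixel columns grow to the right and rows downward; lengths in mm; the calibration is good to about 2 mm. A picture is of the moment at which its call begins. There is no depth.
- ctrl.close_job(): hands the job in, once; it reports no verdict.
Trained networks look in a picture, given as the dict that the camera call returned (one of the last four; its "shot" number tells which), for a name from the list of things; names that differ only in an ending like _2 or _b are one class to them, and where a whole thing is asked for, a point or a joint stands for the part that bears it (a point fixed in the world has none). Each returns a list of dicts, best first, with "confidence" (0 to 1); they miss things now and then, are a little off and sometimes report something else, mostly with a low value. They report only what shows in the picture. A call takes as long as a camera call. They do not tell look-alikes from the thing itself.
- ctrl.find_in(picture, thing): "centre" ([column, row] as shares, 0 to 1, of the picture: columns of its width, rows of its height, amid what is visible of it).
- ctrl.regions_of(picture, thing): "region" (384x512 bool, what is visible of it) and "centre" ([column, row] as shares, 0 to 1, of the picture: columns of its width, rows of its height, amid what is visible of it).
- ctrl.pinpoint(picture, thing): "centre" ([column, row] as shares, 0 to 1, of the picture: columns of its width, rows of its height: a listed point, or the origin of a listed thing).
The state is a dict: "t": time; "qpos": joint angles; "qvel": joint speeds; "joint_torque": joint torques, N m; "ee_pos": TCP position; "orientation": TCP orientation; "ft_force": force on the tool from outside, world axes, zero at the start; "moment": the same for the moment, N m; "width": finger opening in mm.
Only numpy, scipy, OpenCV 4.12 (cv2) and the standard library are available. Lean on these libraries where they do the work, as an engineer would, in place of code of your own. Each camera call takes 0.05 s, during which the arm holds its last target.

## Task

Put the new lamp head together as it stands on the worktop: lower the reflector into the housing until it stands on the floor, then the glare ring into the reflector the same way, without letting either drop. Then pick up the whole head by the housing and finish while still holding it upright and still in front of the inspection camera, for its wiring photo: the terminal block squarely facing the lens, centred on it at lens height, with its face about 15 cm from the glass. Leave the other things on the worktop where they are.

Things in the scene. Friction and masses are not known exactly. Their poses are not given: they have to be found in the camera images.
- housing: Lamp housing: the widest and lowest of the three loose round tapered cups, white-painted, mouth up, with a terminal block on its side. Outside diameter 58 mm at the foot, 66 mm at the rim, 36 mm high; wall 3 mm, floor 4 mm thick (a small LED disc on it). Mass about 0.26 kg. Origin: centre of the underside; z up the axis to the mouth; +x points through the terminal block.
- terminal_face (a point): Centre of the outer face of the housing's terminal block, which has two dark wire holes in it: a white block 24 mm wide, 18 mm high (9 to 27 mm above the housing's underside), standing 14 mm out from the housing wall; this point is 46 mm from the housing's axis and 18 mm above its underside. Axes as the housing's.
- reflector: Reflector: the middle-sized tapered cup, bright aluminium, mouth up, with a 21 mm wide lamp hole in its floor. Outside diameter 46 mm at the foot, 56 mm at the rim, 42 mm high; wall 2.5 mm, floor 3 mm thick. About 0.07 kg. Origin: centre of the underside; z up the axis to the mouth. It stands on the housing's floor with about 2 mm play all round; its rim then stands 10 mm above the housing's.
- glare_ring: Glare ring: the narrowest and tallest tapered cup, black plastic, mouth up, with a clear glass in its foot. Outside diameter 36 mm at the foot, 45 mm at the rim, 49 mm high; wall 2.5 mm. About 0.05 kg. Origin: centre of the underside; z up the axis to the mouth. It stands on the reflector's floor with about 2 mm play all round; its rim then stands 10 mm above the reflector's, 56 mm above the housing's underside.
- camera_lens (a point): Centre of the front glass of the inspection camera, 240 mm above the worktop; the camera is a small grey box on a table tripod (top at 270 mm, feet in a circle of 60 mm radius), fixed. Axes: x points from the glass back into the camera, so the camera looks along -x; z is up. Its post stands 50 mm behind this point.
- tape_measure: Bystander: black and orange tape measure on its side, 116 x 118 x 46 mm, loose. Origin: centre of the underside.
- terminal_strip: Bystander: loose white terminal strip, 19 x 66 x 16 mm. Origin: centre of the underside.
- switch_module: Bystander: loose white switch insert, 50 x 24 x 36 mm. Origin: centre of the underside.
- tape: Bystander: small roll of black tape, 55 x 53 x 19 mm, loose. Origin: centre of the underside.
- bulb_1: Bystander: spare white bulb standing on its face, 51 mm across, 58 mm high, loose. Origin: centre of the underside.
- bulb_2: Bystander: a second such bulb, loose.
- screwdriver: Bystander: loose screwdriver lying flat, 182 x 26 x 25 mm. Origin: centre of the underside.
- old_downlight: Bystander: old downlight lying face down, 94 mm flange, socket 68 mm high with thin wires up to 178 mm, fixed. Origin: centre of the underside.
There are look-alikes about, which are no part of the job. What is shaped like the housing but blue is not meant.

How it is judged:
By the outcome, as a careful person would: the job done as asked, in the order asked, and still so for the second after the job is handed in, while the arm keeps its last pose, push and grip.
It also fails if it takes over 72 s, if anything falls off the work surface, if the arm or the gripper's body presses on something with over 40 N, if the wrist force passes 120 N, or if a joint passes its speed limit or range.

## Working session

There is one attempt and no reset: what is moved stays moved. The work goes in short steps, Python scripts to look and compute and a tool call to move; the robot and the scene stay as the last step left them, time stands still between calls to the robot, and variables do not carry over. Pictures are saved under pics/ and viewed, and the job is handed in when it is done.

Besides the shell and the picture viewer there is one more tool, called as name(argument=value, ...) on one line, values as JSON. jog_arm: Moves the arm, as the interface text tells. Its arguments: {"type":"object","properties":{"xyz":{"type":"array","items":{"type":"array","items":{"type":"number"}}},"yaw":{"type":"array","items":{"type":"number"}},"gripper":{"type":"number"}},"required":["xyz","yaw"]}

```bash
mkdir -p pics; ls; cat > h.py <<'E'
import numpy as np, cv2
from workcell import ctrl
def ray(p,u,v):
    K=np.array(p["K"]);R=np.array(p["R"]);t=np.array(p["t"]);k1=p["k1"]
    xd=(u-K[0,2])/K[0,0];yd=(v-K[1,2])/K[1,1]
    x,y=xd,yd
    for _ in range(30):
        f=1+k1*(x*x+y*y);x,y=xd/f,yd/f
    d=R.T@np.array([x,y,1.]);return -R.T@t,d/np.linalg.norm(d)
def atz(p,u,v,z):
    c,d=ray(p,u,v);return c+d*(z-c[2])/d[2]
def proj(p,X):
    K=np.array(p["K"]);c=np.array(p["R"])@np.array(X,float)+np.array(p["t"]);x,y=c[0]/c[2],c[1]/c[2];f=1+p["k1"]*(x*x+y*y)
    return np.array([K[0,0]*x*f+K[0,2],K[1,1]*y*f+K[1,2]])
def tri(l):
    A=np.zeros((3,3));b=np.zeros(3)
    for p,u,v in l:
        c,d=ray(p,u,v);M=np.eye(3)-np.outer(d,d);A+=M;b+=M@c
    return np.linalg.solve(A,b)
E
python3 - <<'E'
from h import *
P={n:ctrl.get_image(n) for n in("side","top","wrist")}
import pickle;pickle.dump(P,open('p0.pkl','wb'))
np.set_printoptions(precision=1,suppress=True)
for n,p in P.items():
    cv2.imwrite(f'pics/{n}0.png',p["img"]); print(n,ray(p,256,192))
    for th in("housing","terminal_face","reflector","glare_ring","camera_lens"):
        r=ctrl.pinpoint(p,th)
        print(n,th,[(round(d["confidence"],2),np.round(np.array(d["centre"])*[512,384],1)) for d in r[:4]])
E
```

```text
pics
side (array([ 451.1, 1491.7,  850.5]), array([ 0. , -0.9, -0.4]))
side housing [(0.85, array([265.1, 264.3])), (0.67, array([246.9, 287.9])), (0.61, array([292.1, 208.4]))]
side terminal_face [(0.81, array([257.6, 253.1])), (0.74, array([249.2, 295.3]))]
side reflector [(0.6, array([270.6, 220. ])), (0.51, array([303.3, 296.2]))]
side glare_ring [(0.45, array([261. , 192.9])), (0.25, array([270.6, 222.1]))]
side camera_lens [(0.63, array([213.8, 150.8])), (0.58, array([305.5, 296.8]))]
top (array([-561.6, -213.5, 1577.9]), array([ 0.6,  0.1, -0.8]))
top housing [(0.77, array([192.2, 216.4])), (0.52, array([168.4, 198.3]))]
top terminal_face [(0.76, array([203.9, 213. ])), (0.7, array([160.4, 203.2])), (0.47, array([264.4, 229.6]))]
top reflector [(0.53, array([260.7, 230. ])), (0.23, array([247.4, 250.5]))]
top glare_ring [(0.42, array([316.4, 233.2]))]
top camera_lens [(0.75, array([140.2, 206.5]))]
wrist (array([ 87.3, 623.9, 384.8]), array([ 0.3, -0.1, -1. ]))
wrist housing []
wrist terminal_face []
wrist reflector []
wrist glare_ring []
wrist camera_lens []
```

View pics/side0.png

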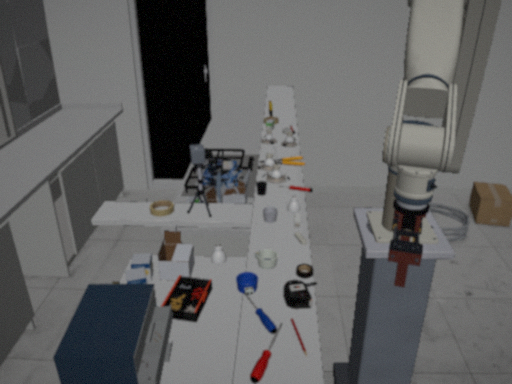

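View pics/top0.png

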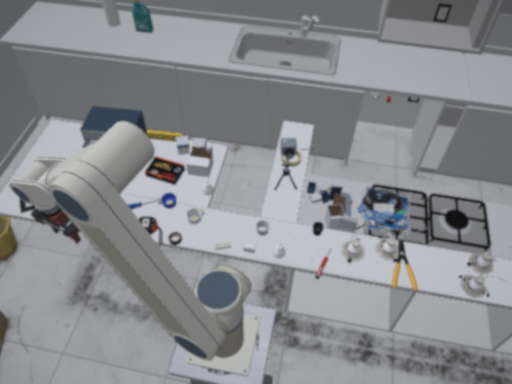

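View pics/wrist0.png

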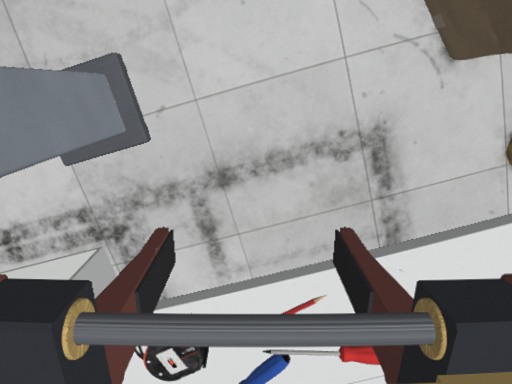

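```bash
python3 - <<'E'
from h import *
import pickle
P=pickle.load(open('p0.pkl','rb'))
cv2.imwrite('pics/sidec.png',cv2.resize(P['side']['img'][130:320,190:350],None,fx=3.1,fy=3.1,interpolation=cv2.INTER_CUBIC))
cv2.imwrite('pics/topc.png',cv2.resize(P['top']['img'][170:280,120:340],None,fx=3.6,fy=3.6,interpolation=cv2.INTER_CUBIC))
E
```

```text
(no output)
```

View pics/sidec.png

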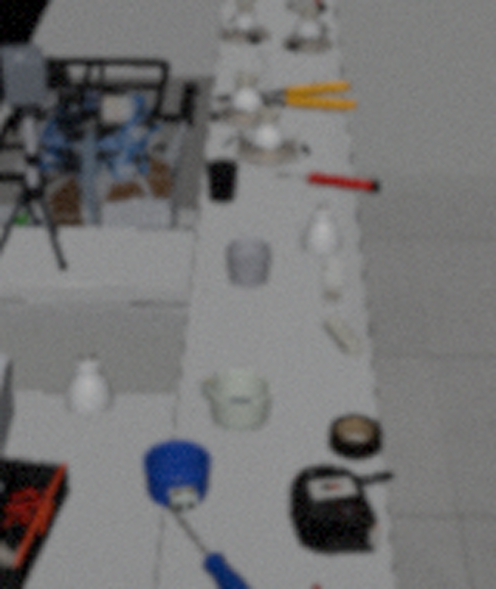

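View pics/topc.png

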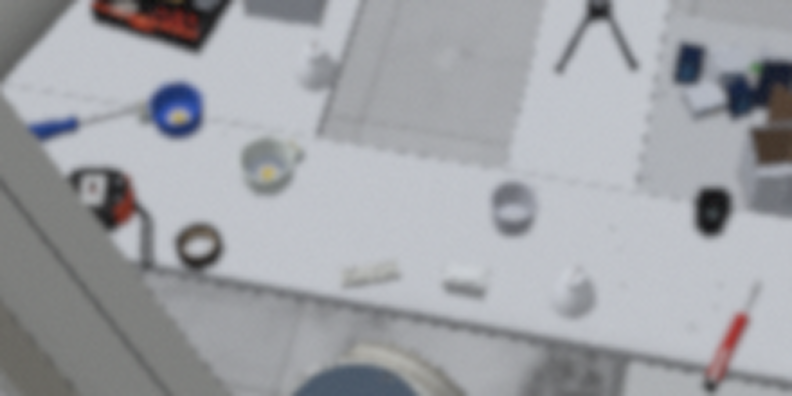

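Candidates: white cup at side (267,258) / top (194,216) is the housing: white, mouth up, with a block. The cup at side (247,283) / top (168,200) is blue, so it is the look-alike. The grey cup at side (270,214) is the reflector, the black one at side (261,187) is the glare ring, and the camera on its tripod is at side (197,155) / top (288,145).

```bash
python3 - <<'E'
from h import *
import pickle
np.set_printoptions(precision=1,suppress=True)
P=pickle.load(open('p0.pkl','rb'));s,t=P['side'],P['top']
for n,a,b in [("housing",(265.1,264.3),(192.2,216.4)),("term",(257.6,253.1),(203.9,213)),("refl",(270.6,220),(260.7,230)),("ring",(261,192.9),(316.4,233.2))]:
    X=tri([(s,*a),(t,*b)]);print(n,X,proj(s,X)-a,proj(t,X)-b, atz(s,*a,0),atz(t,*b,0))
for n in ("side","top"):
  p=ctrl.get_image(n)
  for th in("camera_lens","reflector","glare_ring","housing"):
    print(n,th)
    for f in (ctrl.find_in,ctrl.regions_of):
      for d in f(p,th)[:5]:
        e='' 
        if 'region' in d:
            ys,xs=np.where(d['region']); e=(xs.min(),xs.max(),ys.min(),ys.max())
        print('  ',round(d["confidence"],2),np.round(np.array(d["centre"])*[512,384],1),e)
print(ctrl.get_obs())
cv2.imwrite('pics/camc.png',np.hstack([cv2.resize(s['img'][135:225,165:245],None,fx=5,fy=5,interpolation=cv2.INTER_CUBIC),cv2.resize(t['img'][125:215,250:310],None,fx=5,fy=5,interpolation=cv2.INTER_CUBIC)]))
E
```

```text
housing [485.9 255.    4.6] [-0. -0.] [-0.  0.] [486.  248.4   0. ] [489.1 256.3   0. ]
term [509.7 208.2  14.1] [0.6 0.4] [ 0.3 -0.5] [512.9 184.    0. ] [516.5 212.4   0. ]
refl [476.  -41.2   3.4] [-0.5 -0.4] [-0.2  0.5] [474.2 -44.5   0. ] [480.8 -41.3   0. ]
ring [ 515.8 -270.2    1.4] [0.7 0.6] [ 0.4 -0.8] [ 519.2 -278.4    0. ] [ 512.3 -269.3    0. ]
side camera_lens
   0.87 [202.3 156.1] 
   0.63 [199.7 157.2] (np.int64(188), np.int64(212), np.int64(144), np.int64(214))
side reflector
   0.58 [268.9 215.3] 
   0.32 [268.5 255.8] 
   0.71 [269.9 215.7] (np.int64(263), np.int64(277), np.int64(206), np.int64(221))
side glare_ring
   0.63 [261.  189.3] 
   0.28 [277.2 174.6] (np.int64(265), np.int64(288), np.int64(163), np.int64(182))
side housing
   0.74 [249.3 282.4] 
   0.68 [267.6 259.2] 
   0.94 [247.6 280.8] (np.int64(237), np.int64(257), np.int64(272), np.int64(294))
   0.8 [268.5 257.7] (np.int64(255), np.int64(276), np.int64(249), np.int64(267))
top camera_lens
   0.66 [263.7 228.2] 
   0.61 [289.5 151.8] 
   0.17 [191.6 213.7] 
   0.61 [290.2 151.4] (np.int64(279), np.i
[... 187 characters left out ...]
8.  226.5] 
   0.42 [319.4 230.1] (np.int64(313), np.int64(322), np.int64(223), np.int64(234))
top housing
   0.67 [168. 199.] 
   0.57 [191.5 213.5] 
   0.48 [289.4 154.4] 
   0.59 [166.8 198.2] (np.int64(159), np.int64(176), np.int64(193), np.int64(208))
   0.56 [191.4 214.9] (np.int64(187), np.int64(203), np.int64(209), np.int64(223))
{'t': 1.8, 'qpos': array([ 1.3,  0.4,  1.6, -0. ,  1.1, -0. ]), 'qvel': array([-0.,  0.,  0.,  0.,  0.,  0.]), 'joint_torque': array([  0. , -54.5, -27.4,   0.1,   0. ,  -0. ]), 'ee_pos': array([166.6, 602.4, 222.7]), 'orientation': array([ 0.4,  3.1, -0. ]), 'ft_force': array([ 0.1, -1. ,  0.6]), 'moment': array([ 0., -0., -0.]), 'width': 88.34846228635183}
```

View pics/camc.png

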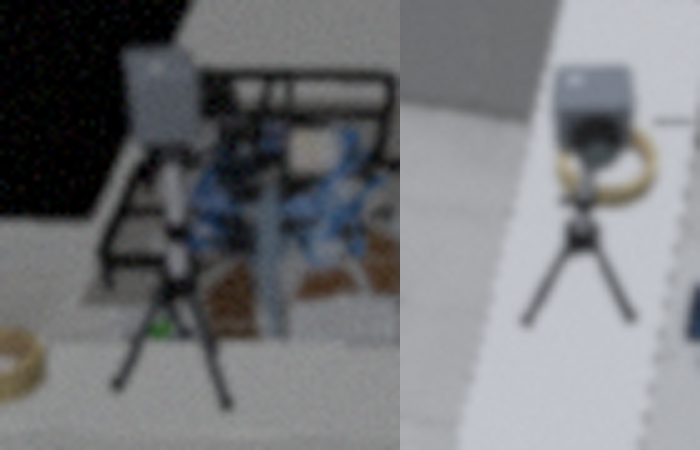

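```bash
python3 - <<'E'
from h import *
import pickle
from scipy.spatial.transform import Rotation as Ro
np.set_printoptions(precision=2,suppress=True)
P=pickle.load(open('p0.pkl','rb'));s,t,w=P['side'],P['top'],P['wrist']
o=ctrl.get_obs();Rt=Ro.from_rotvec(o['orientation']).as_matrix();print(Rt)
print('cam in tool',Rt.T@(np.array(-np.array(w['R']).T@w['t'])-o['ee_pos']),'\n',Rt.T@np.array(w['R']).T)
print('tcp px',proj(w,o['ee_pos']),'120 below',proj(w,o['ee_pos']-[0,0,120]),w['K'])
print('post side foot/hub', tri([(s,200,192),(t,286.6,172)]))
# feet: side crop (118,385),(225,405)
print('feet',[atz(s,165+118/5,135+385/5,0),atz(s,165+225/5,135+405/5,0),atz(t,275,189.4,0),atz(t,296,188.6,0)])
print('box top', [atz(t,250+x/5,125+y/5,270) for x,y in((155,66),(230,66),(155,112),(230,112))])
print('box side top',[atz(s,165+x/5,135+y/5,270) for x,y in((122,48),(190,48))])
print('boxc',tri([(s,165+160/5,135+95/5),(t,250+192/5,125+100/5)]))
E
```

```text
[[-0.96  0.27 -0.  ]
 [ 0.27  0.96 -0.  ]
 [-0.   -0.   -1.  ]]
cam in tool [  82.16   -0.37 -162.1 ] 
 [[ 0.   -0.95 -0.3 ]
 [ 1.    0.   -0.  ]
 [ 0.   -0.3   0.95]]
tcp px [254.91 243.63] 120 below [254.68 182.39] [[327.62   0.   253.8 ]
 [  0.   327.62 190.17]
 [  0.     0.     1.  ]]
post side foot/hub [ 745.35 -102.95   83.73]
feet [array([794.42, -96.53,   0.  ]), array([706.44, -67.3 ,  -0.  ]), array([706.1 , -62.23,   0.  ]), array([ 729.75, -152.86,    0.  ])]
box top [array([756.3, -66.3, 270. ]), array([ 768.78, -125.69,  270.  ]), array([705.34, -74.72, 270.  ]), array([ 717.6 , -133.07,  270.  ])]
box side top [array([ 776.91, -118.12,  270.  ]), array([ 726.54, -119.44,  270.  ])]
boxc [748.74 -98.93 242.26]
```

jog_arm(xyz=[[22,-25,0],[25,-27,0],[25,-27,0],[25,-27,0],[25,-27,0],[25,-27,0],[25,-27,0],[25,-27,0],[25,-27,0],[25,-27,0],[25,-27,0],[25,-27,0],[0,0,0]], yaw=[-3.6,-3.6,-3.6,-3.6,-3.6,-3.6,-3.6,-3.6,-3.6,-3.6,-3.6,-3.6,0])

```text
t: 2.88
ee_pos: [473.1, 267.1, 224.7]
orientation: [1.578, 2.711, 0.012]
ft_force: [0.2, -0.0, -0.6]
width: 87.7
```

```bash
cat > look.py <<'E'
import sys
from h import *
from scipy.spatial.transform import Rotation as Ro
np.set_printoptions(precision=1,suppress=True)
p=ctrl.get_image("wrist");cv2.imwrite(f'pics/{sys.argv[1]}.png',p['img'])
import pickle;pickle.dump(p,open(sys.argv[1]+'.pkl','wb'))
o=ctrl.get_obs();Rt=Ro.from_rotvec(o['orientation']).as_matrix()
print('t',o['t'],o['ee_pos'],'psi',np.degrees(np.arctan2(Rt[1,1],Rt[0,1])),'z',Rt[:,2],'F',o['ft_force'],'w',o['width'],'q',o['qpos'])
for th in sys.argv[2:]:
    for d in ctrl.pinpoint(p,th)[:3]:
        c=np.array(d["centre"])*[512,384]; z={'terminal_face':18,'camera_lens':240}.get(th,0)
        print('pin',th,round(d["confidence"],2),c,atz(p,*c,z))
    if th in('terminal_face','camera_lens'):continue
    for d in ctrl.regions_of(p,th)[:3]:
        ys,xs=np.where(d['region']);print('reg',th,round(d["confidence"],2),np.array(d["centre"])*[512,384],(xs.min(),xs.max(),ys.min(),ys.max()))
E
python3 look.py w1 housing terminal_face reflector
```

```text
t 2.9333 [471.5 268.6 224.5] psi 29.72790997396437 z [ 0.  0. -1.] F [-0.1  0.5  0.2] w 87.6453897448921 q [ 0.5  0.3  1.8  0.   1.  -0. ]
pin housing 0.78 [349.4 102.6] [539.4 380.    0. ]
pin housing 0.69 [246.6 171.9] [476.4 249.3   0. ]
reg housing 0.73 [250.1 178. ] (np.int64(220), np.int64(279), np.int64(152), np.int64(219))
reg housing 0.71 [356.7 101.3] (np.int64(322), np.int64(386), np.int64(61), np.int64(138))
pin terminal_face 0.87 [262.5 214.4] [517.1 216.7  18. ]
pin terminal_face 0.7 [365.7  63.6] [526.8 420.9  18. ]
reg reflector 0.71 [145.4 363.7] (np.int64(127), np.int64(164), np.int64(347), np.int64(379))
```

View pics/w1.png

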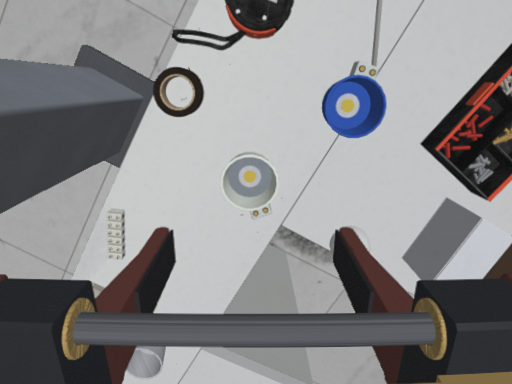

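```bash
cat > ov.py <<'E'
import sys,pickle
from h import *
np.set_printoptions(precision=1,suppress=True)
# ov.py pkl out x0 x1 y0 y1 scale  circ:x,y,z,r ... pt:x,y,z
p=pickle.load(open(sys.argv[1]+'.pkl','rb'));x0,x1,y0,y1,sc=map(int,sys.argv[3:8])
im=cv2.resize(p['img'][y0:y1,x0:x1],None,fx=sc,fy=sc,interpolation=cv2.INTER_CUBIC)
f=lambda X:tuple(int(v) for v in np.round((proj(p,X)-[x0,y0]+.5)*sc))
for a in sys.argv[8:]:
    k,v=a.split(':');v=list(map(float,v.split(',')))
    if k=='pt': cv2.circle(im,f(v),3,(0,0,255),-1)
    else:
        x,y,z,r=v;pts=np.array([f([x+r*np.cos(b),y+r*np.sin(b),z]) for b in np.linspace(0,6.283,73)]);cv2.polylines(im,[pts],False,(0,0,255),1)
cv2.imwrite(f'pics/{sys.argv[2]}.png',im)
E
python3 - <<'E'
from h import *
import pickle
np.set_printoptions(precision=1,suppress=True)
p=pickle.load(open('w1.pkl','rb'))
print(atz(p,250,181,36),atz(p,249.5,177,5))
print(atz(p,256,213.5,22),atz(p,267,210,22))
E
python3 ov.py w1 w1o 190 320 130 240 5 circ:481,249,36,33 circ:481,249,36,30 pt:481,249,5
```

```text
[480.7 250.4  36. ] [482.  246.7   5. ]
[508.8 215.1  22. ] [518.  225.5  22. ]
```

View pics/w1o.png

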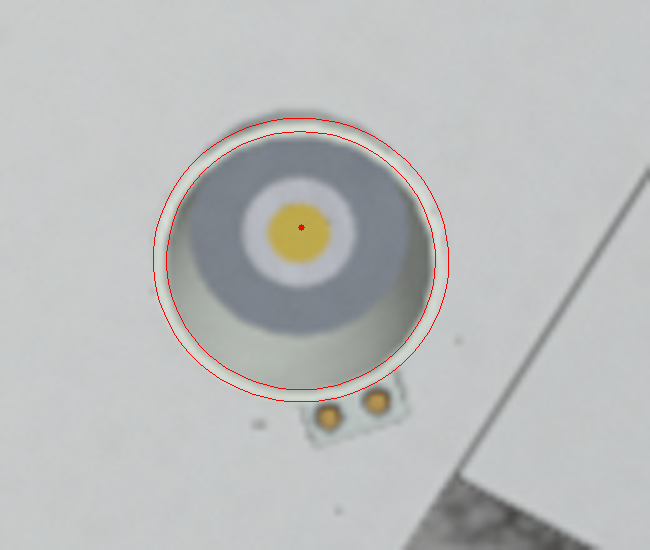

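jog_arm(xyz=[[0,-30,0],[0,-35,0],[0,-35,0],[0,-35,0],[0,-35,0],[0,-35,0],[0,-35,0],[0,-35,0],[0,-35,0],[0,0,0],[0,0,0]], yaw=[0,0,0,0,0,0,0,0,0,0,0])

```text
t: 4.1
ee_pos: [462.5, -35.1, 225.4]
orientation: [1.518, 2.746, 0.017]
ft_force: [0.2, -0.3, 0.5]
width: 87.4
```

```bash
python3 look.py w2 reflector camera_lens
```

```text
t 4.15 [462.5 -34.7 225.4] psi 32.210759246101254 z [ 0.  0. -1.] F [0.4 0.1 0.1] w 87.67644944025488 q [-0.1  0.2  2.   0.   1.  -0.7]
pin reflector 0.71 [256.2 171.5] [476.6 -45.6   0. ]
pin reflector 0.16 [504.4  48.8] [640.8 229.4   0. ]
reg reflector 0.71 [258.7 185.1] (np.int64(234), np.int64(283), np.int64(155), np.int64(205))
pin camera_lens 0.15 [197.6 321.3] [458.2 -85.  240. ]
```

View pics/w2.png

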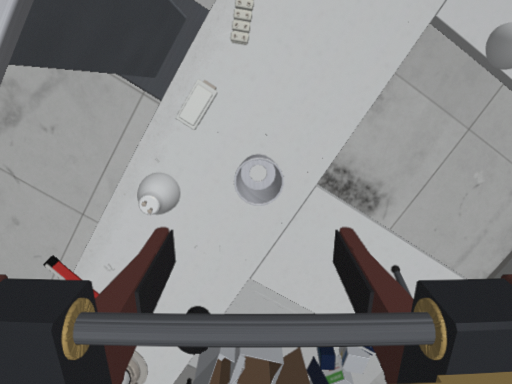

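Grey cup at (258,180) with a floor hole at about (258,172) is the reflector. It is well away from the switch (197,103) and the bulb (158,193).

```bash
python3 - <<'E'
from h import *
import pickle
np.set_printoptions(precision=1,suppress=True)
p=pickle.load(open('w2.pkl','rb'))
print(atz(p,258.5,180,42),atz(p,258,172,3))
E
python3 ov.py w2 w2o 200 320 130 230 5 circ:477.5,-44,42,28 circ:477.5,-44,42,25.5 circ:477.5,-44,3,10.5
```

```text
[477.5 -43.8  42. ] [478.3 -44.4   3. ]
```

View pics/w2o.png

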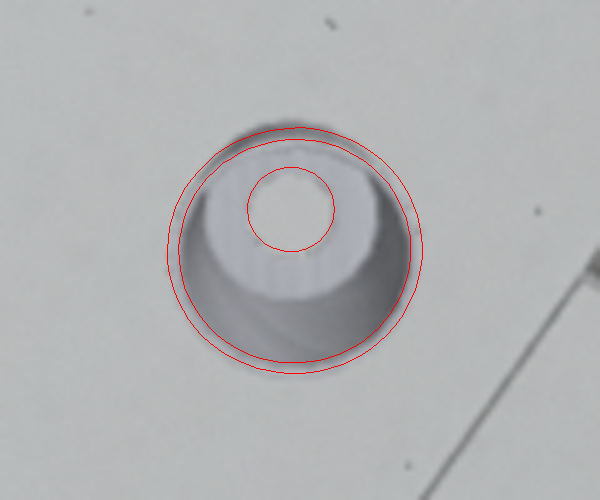

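jog_arm(xyz=[[4,-2,-20],[4,-2,-35],[4,-3,-35],[4,-2,-35],[0,0,-25],[0,0,-15],[0,0,0],[0,0,0]], yaw=[0,0,0,0,0,0,0,0])

```text
t: 4.97
ee_pos: [482.7, -31.3, 56.1]
orientation: [1.483, 2.756, 0.023]
ft_force: [0.1, 0.4, 0.4]
width: 87.6
```

```bash
python3 look.py w3 reflector
```

```text
t 5.0167 [482.8 -31.3  56.5] psi 33.44533178261988 z [ 0.  0. -1.] F [-0.6  0.3  0.1] w 87.96461934476285 q [-0.1  0.5  2.   0.   0.6 -0.7]
pin reflector 0.92 [239.4 219.5] [480.8 -43.8  -0. ]
reg reflector 0.98 [234.2 243.7] (np.int64(188), np.int64(279), np.int64(191), np.int64(286))
```

View pics/w3.png

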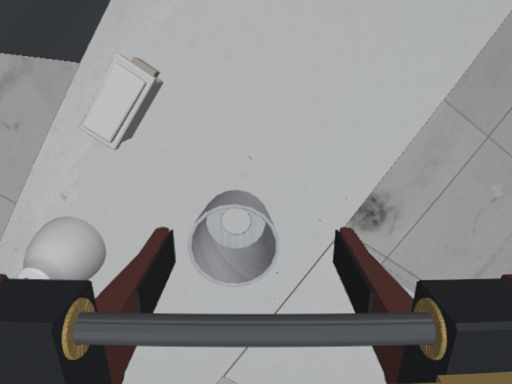

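```bash
python3 - <<'E'
from h import *
import pickle
np.set_printoptions(precision=1,suppress=True)
p=pickle.load(open('w3.pkl','rb'))
print(atz(p,234,243.5,42),atz(p,236,220,3))
E
python3 ov.py w3 w3o 160 310 180 300 5 circ:479,-44.5,42,28 circ:479,-44.5,42,25.5 circ:479,-44.5,3,10.5
```

```text
[477.7 -43.2  42. ] [478.3 -44.4   3. ]
```

View pics/w3o.png

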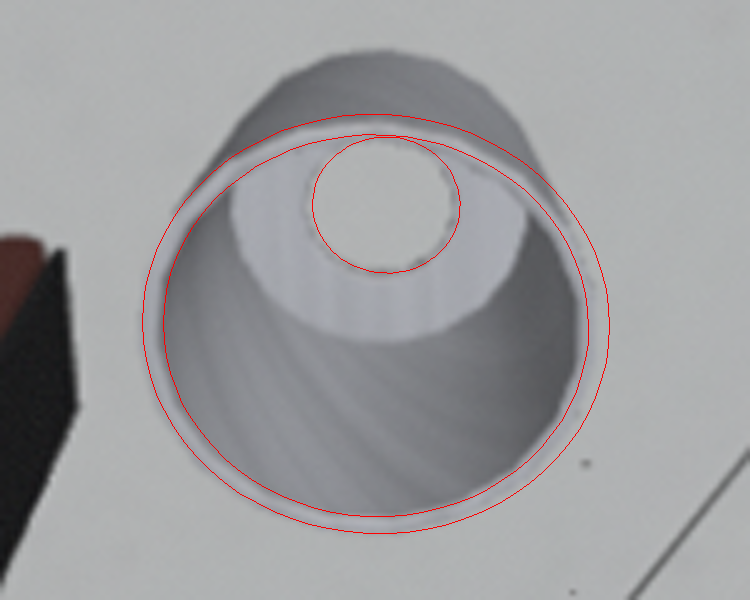

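jog_arm(xyz=[[-5,-12,0],[0,0,0],[0,0,-11],[0,0,-9],[0,0,0]], yaw=[0,0,0,0,0])

```text
t: 5.53
ee_pos: [483.8, -43.6, 41.9]
orientation: [1.476, 2.743, 0.033]
ft_force: [0.1, -0.8, 1.0]
width: 87.7
```

```bash
python3 look.py w4
```

```text
t 5.5833 [483.8 -43.6  42.2] psi 33.447481193759955 z [ 0.  0. -1.] F [-0.2  0.6  1.3] w 87.8461911569199 q [-0.1  0.5  2.1  0.   0.5 -0.7]
```

View pics/w4.png

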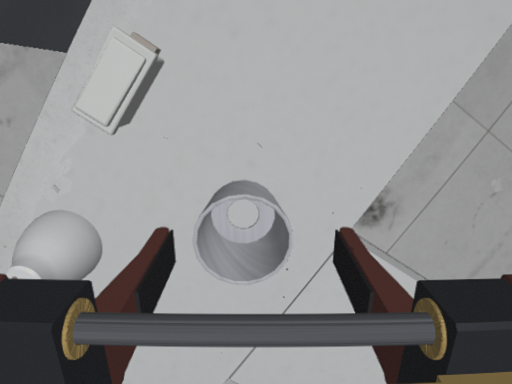

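jog_arm(xyz=[[-6,0,0]], yaw=[0])

```text
t: 5.67
ee_pos: [478.9, -43.5, 42.2]
orientation: [1.475, 2.742, 0.033]
ft_force: [0.2, -0.4, -0.0]
width: 87.6
```

jog_arm(xyz=[[0,0,0]], yaw=[0])

```text
t: 5.75
ee_pos: [477.3, -43.2, 41.8]
orientation: [1.476, 2.744, 0.032]
ft_force: [-0.4, 0.0, 0.4]
width: 88.0
```

jog_arm(xyz=[[0,0,0]], yaw=[0])

```text
t: 5.83
ee_pos: [477.2, -43.1, 41.8]
orientation: [1.476, 2.744, 0.032]
ft_force: [-0.4, -0.0, -0.1]
width: 87.5
```

```bash
cat > st.py <<'E'
from h import *
from scipy.spatial.transform import Rotation as Ro
np.set_printoptions(precision=3,suppress=True)
o=ctrl.get_obs();Rt=Ro.from_rotvec(o['orientation']).as_matrix()
print('t',o['t'],o['ee_pos'],'psi',np.degrees(np.arctan2(Rt[1,1],Rt[0,1])),'z',Rt[:,2],'F',o['ft_force'],'w',o['width'],'q',o['qpos'],o['qvel'])
E
python3 st.py
```

```text
t 5.8333 [477.196 -43.079  41.784] psi 33.470283415524726 z [ 0.032  0.006 -0.999] F [-0.369 -0.015 -0.061] w 87.45672749685238 q [-0.121  0.513  2.067  0.02   0.53  -0.722] [ 0.002 -0.001  0.019 -0.001  0.003 -0.   ]
```

jog_arm(xyz=[[0,0,-4],[0,0,-3],[0,0,0]], yaw=[0,0,0])

```text
t: 6.08
ee_pos: [477.2, -43.0, 34.5]
orientation: [1.476, 2.744, 0.033]
ft_force: [0.2, -0.7, 0.0]
width: 87.7
```

jog_arm(xyz=[[0,0,0],[0,0,0],[0,0,0],[0,0,0],[0,0,0],[0,0,0]], yaw=[0,0,0,0,0,0], gripper=1)

```text
t: 6.58
ee_pos: [477.4, -43.0, 34.3]
orientation: [1.476, 2.744, 0.033]
ft_force: [0.9, -0.1, -0.7]
width: 53.1
```

```bash
python3 look.py w5; python3 st.py
```

```text
t 6.6333 [477.4 -43.   34.2] psi 33.46880882125124 z [ 0.  0. -1.] F [ 0.2 -0.8 -0.4] w 53.3677854269085 q [-0.1  0.5  2.1  0.   0.5 -0.7]
t 6.6333 [477.364 -42.985  34.244] psi 33.46880882125124 z [ 0.033  0.006 -0.999] F [ 0.166 -0.783 -0.401] w 53.3677854269085 q [-0.121  0.529  2.068  0.02   0.513 -0.723] [-0.001  0.     0.001 -0.001 -0.001  0.   ]
```

View pics/w5.png

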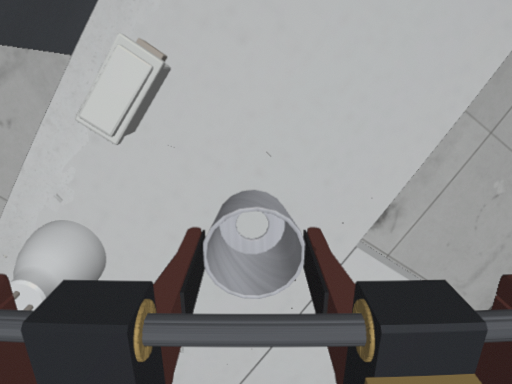

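jog_arm(xyz=[[0,0,5],[0,0,8],[0,0,8],[0,0,8],[0,0,0],[0,0,0]], yaw=[0,0,0,0,0,0])

```text
t: 7.13
ee_pos: [477.5, -43.0, 67.0]
orientation: [1.475, 2.743, 0.033]
ft_force: [-0.3, 0.5, -1.3]
width: 53.1
```

```bash
python3 look.py w6; python3 st.py
```

```text
t 7.1833 [477.6 -43.   67. ] psi 33.47381343595502 z [ 0.  0. -1.] F [ 0.2  0.8 -0.9] w 53.09641350469334 q [-0.1  0.5  2.1  0.   0.6 -0.7]
t 7.1833 [477.603 -43.009  66.99 ] psi 33.47381343595502 z [ 0.034  0.006 -0.999] F [ 0.236  0.837 -0.926] w 53.09641350469334 q [-0.121  0.462  2.061  0.018  0.586 -0.72 ] [-0.001  0.016  0.001  0.    -0.008  0.001]
```

View pics/w6.png

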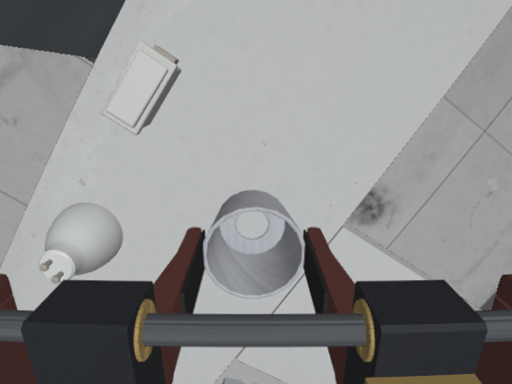

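jog_arm(xyz=[[0,0,10],[0,3,12],[0,8,12],[0,12,12],[0,16,6],[0,18,3],[0,18,0],[0,18,0],[0,18,0],[0,18,0],[0,18,0],[0,18,0],[0,18,0],[0,18,0],[0,18,0],[0,16,0],[0,12,0],[0,8,0],[0,0,0]], yaw=[0,0,0,0,0,0,0,0,0,0,0,0,0,0,0,0,0,0,0])

```text
t: 8.77
ee_pos: [474.7, 223.6, 132.5]
orientation: [1.48, 2.742, 0.033]
ft_force: [0.2, 0.0, -0.9]
width: 53.4
```

```bash
python3 st.py
```

```text
t 8.7667 [474.739 223.597 132.541] psi 33.27862823833144 z [ 0.033  0.006 -0.999] F [ 0.182  0.015 -0.932] w 53.37750786433659 q [ 0.422  0.395  1.936 -0.011  0.779 -0.151] [-0.001 -0.007  0.007 -0.007  0.007 -0.011]
```

Tilt is unchanged, so the cup stays as it was gripped. Approaching.

jog_arm(xyz=[[2,6,-5],[2,10,-8],[2,7,-8],[0,2,-8],[0,0,-4],[0,0,0],[0,0,0]], yaw=[0,0,0,0,0,0,0])

```text
t: 9.35
ee_pos: [480.6, 248.7, 94.6]
orientation: [1.483, 2.742, 0.028]
ft_force: [0.2, 0.8, -1.1]
width: 53.1
```

```bash
python3 st.py; python3 look.py w7 housing
```

```text
t 9.35 [480.61  248.713  94.598] psi 33.19711301891029 z [ 0.03   0.004 -1.   ] F [ 0.155  0.815 -1.113] w 53.08382098194187 q [ 0.461  0.478  1.915 -0.014  0.72  -0.108] [-0.002  0.018  0.006 -0.003 -0.007 -0.002]
t 9.4 [480.5 248.6  94.7] psi 33.18963803286327 z [ 0.  0. -1.] F [-0.1 -0.2 -1.3] w 52.90291917611049 q [ 0.5  0.5  1.9 -0.   0.7 -0.1]
pin housing 0.65 [399.7  97.1] [537.2 374.6   0. ]
pin housing 0.61 [248.3 189.6] [479.6 248.1   0. ]
reg housing 0.6 [422.9  91.8] (np.int64(365), np.int64(470), np.int64(26), np.int64(146))
reg housing 0.57 [247.8 186.3] (np.int64(205), np.int64(295), np.int64(158), np.int64(237))
```

View pics/w7.png

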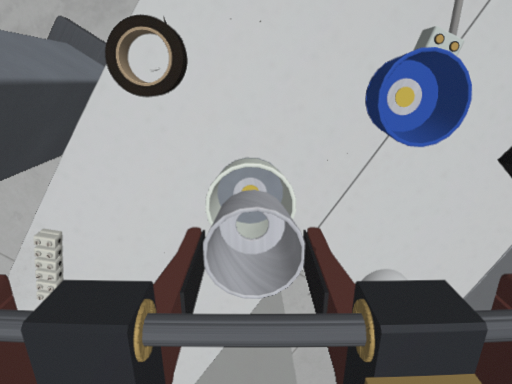

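```bash
python3 ov.py w7 w7o 190 320 140 310 4 circ:480.5,249,36,33 circ:480.5,249,36,30 circ:480.5,248.6,102.3,28 circ:480.5,248.6,102.3,25.5 circ:480.5,248.6,63.3,10.5
```

```text
(no output)
```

View pics/w7o.png

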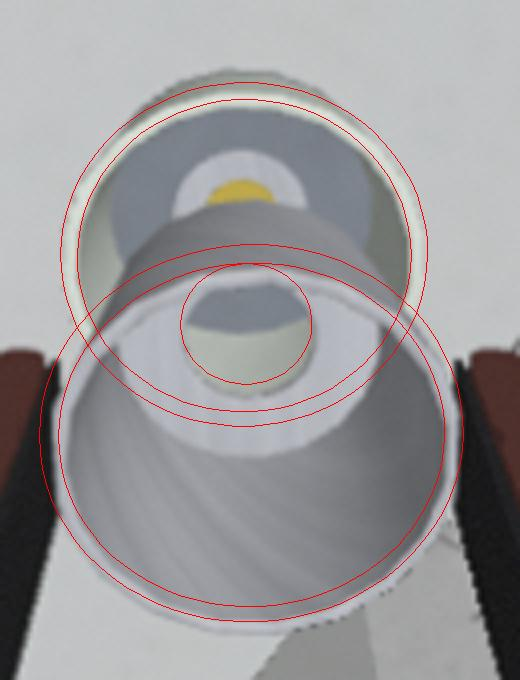

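```bash
python3 ov.py w5 w5o 190 320 170 310 4 circ:477.5,-43.5,42,28 circ:477.5,-43.5,42,25.5 circ:477.5,-43.5,3,10.5 ;python3 ov.py w7 w7o 190 320 170 310 4 circ:480.6,248.1,102.3,28 circ:480.6,248.1,102.3,25.5 circ:480.6,248.1,63.3,10.5; cd pics; python3 -c "
import cv2,numpy as np
cv2.imwrite('cmp.png',cv2.resize(np.hstack([cv2.imread('w5o.png'),cv2.imread('w7o.png')]),None,fx=.75,fy=.75))"
```

```text
(no output)
```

View pics/cmp.png

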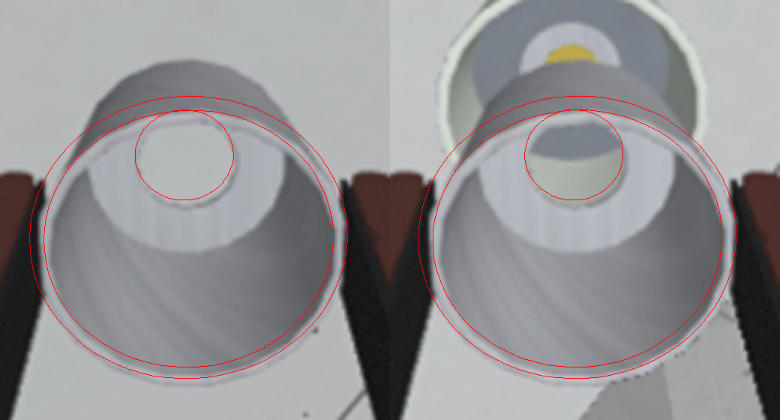

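```bash
python3 - <<'E'
import pickle,cv2
for n in('w7','w5'):
    p=pickle.load(open(n+'.pkl','rb'));im=cv2.resize(p['img'][150:305,195:310],None,fx=5,fy=5,interpolation=cv2.INTER_CUBIC)
    for k in range(0,im.shape[1],50): cv2.line(im,(k,0),(k,im.shape[0]),(0,0,255) if k%100==0 else (0,255,0),1)
    for k in range(0,im.shape[0],50): cv2.line(im,(0,k),(im.shape[1],k),(0,0,255) if k%100==0 else (0,255,0),1)
    cv2.imwrite(f'pics/{n}g.png',im[:600] if 0 else cv2.resize(im,None,fx=.77,fy=.77,interpolation=cv2.INTER_AREA))
E
```

```text
(no output)
```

View pics/w7g.png

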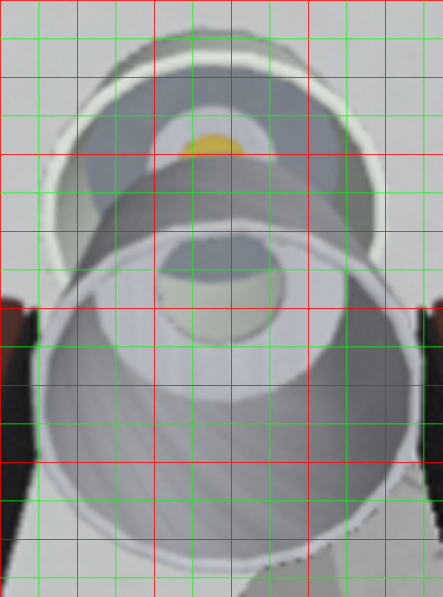

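```bash
cat > fit.py <<'E'
from h import *
import pickle
from scipy.optimize import least_squares
np.set_printoptions(precision=2,suppress=True)
def ext(p,x,y,z,r):
    P=np.array([proj(p,[x+r*np.cos(a),y+r*np.sin(a),z]) for a in np.linspace(0,2*np.pi,181)])
    return P[:,0].min(),P[:,0].max(),P[:,1].min(),P[:,1].max()
def shifted(p,dax):
    q=dict(p);q['t']=np.array(p['t'])+np.array([0,0,dax]);return q
E
python3 - <<'E'
from fit import *
p=pickle.load(open('w7.pkl','rb'));zt=94.6
def f(v):
    q=shifted(p,v[0]);c=ext(q,v[1],v[2],zt+7.8,28);h=ext(q,v[1],v[2],zt-34.2+3,10.5);H=ext(q,v[3],v[4],36,33)
    m=proj(q,[v[3],v[4],5])
    return np.array([c[0]-203.05,c[1]-304.35,c[2]-207.1,c[3]-299.1,h[0]-235.8,h[1]-269.3,h[3]-239.6,H[0]-205.65,H[1]-295,H[2]-163,m[0]-250.1])
r=least_squares(f,[0,480,248,480,248]);print(r.x,r.fun)
E
```

```text
[  4.51 483.41 245.73 481.41 247.52] [-0.49  0.78  0.44 -0.81  0.62 -0.97  0.36 -0.15  0.34  0.02 -0.2 ]
```

View pics/w5g.png

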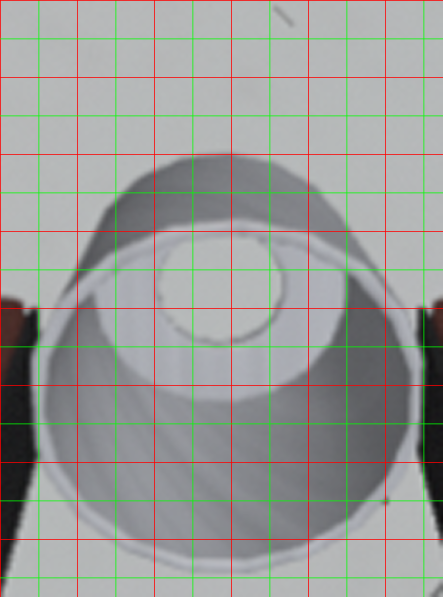

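```bash
python3 - <<'E'
import pickle,cv2
p=pickle.load(open('w3.pkl','rb'));im=cv2.resize(p['img'][185:300,180:290],None,fx=5,fy=5,interpolation=cv2.INTER_CUBIC)
for k in range(0,im.shape[1],50): cv2.line(im,(k,0),(k,im.shape[0]),(0,0,255) if k%100==0 else (0,255,0),1)
for k in range(0,im.shape[0],50): cv2.line(im,(0,k),(im.shape[1],k),(0,0,255) if k%100==0 else (0,255,0),1)
cv2.imwrite('pics/w3g.png',im)
E
```

```text
(no output)
```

View pics/w3g.png

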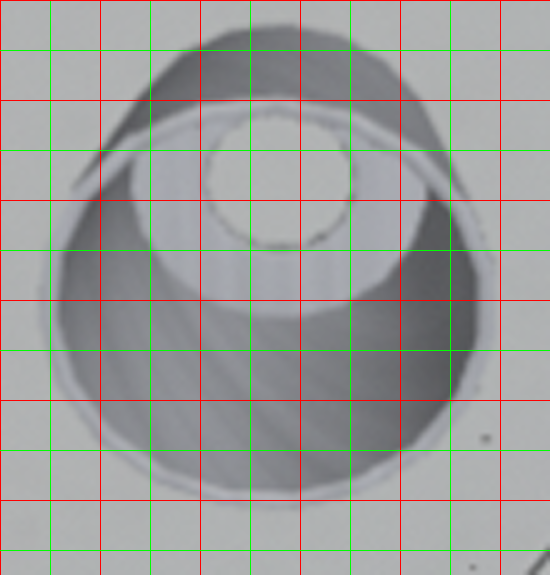

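```bash
python3 - <<'E'
from fit import *
for n,c0,h0 in (('w3',(188,278.6,204.4,286.2),(221,251,None,234.4)),('w5',(203.05,304.35,207.1,299.1),(236,269.1,None,239.6))):
  p=pickle.load(open(n+'.pkl','rb'))
  def f(v):
    q=shifted(p,v[0]);c=ext(q,v[1],v[2],42,28);h=ext(q,v[1],v[2],3,10.5)
    return np.r_[np.array(c)-c0,[h[i]-h0[i] for i in(0,1,3)]]
  r=least_squares(f,[0,480,-44]);print(n,r.x,r.fun)
E
```

```text
w3 [  4.66 478.98 -46.2 ] [-0.02  0.48 -0.17 -0.27  0.29 -0.84  0.52]
w5 [  4.26 480.2  -45.92] [-0.44  0.93  0.41 -0.76  0.29 -0.87  0.35]
```

jog_arm(xyz=[[-2,2,0],[0,0,-5],[0,0,-6],[0,0,-6],[0,0,-5],[0,0,0],[0,0,0]], yaw=[0,0,0,0,0,0,0])

```text
t: 10.08
ee_pos: [479.3, 250.8, 72.2]
orientation: [1.483, 2.739, 0.032]
ft_force: [-0.4, -0.2, -1.3]
width: 53.0
```

```bash
python3 look.py w8;python3 st.py; python3 - <<'E'
import pickle,cv2
p=pickle.load(open('w8.pkl','rb'));im=cv2.resize(p['img'][155:305,185:325],None,fx=4,fy=4,interpolation=cv2.INTER_CUBIC)
for k in range(0,im.shape[1],40): cv2.line(im,(k,0),(k,im.shape[0]),(0,0,255) if k%80==0 else (0,255,0),1)
for k in range(0,im.shape[0],40): cv2.line(im,(0,k),(im.shape[1],k),(0,0,255) if k%80==0 else (0,255,0),1)
cv2.imwrite('pics/w8g.png',im)
E
```

```text
t 10.1333 [479.2 250.7  72.2] psi 33.14602005511423 z [ 0.  0. -1.] F [-0.3 -0.  -0.6] w 52.806357665693284 q [ 0.5  0.5  1.9 -0.   0.7 -0.1]
t 10.1333 [479.229 250.707  72.205] psi 33.14602005511423 z [ 0.033  0.006 -0.999] F [-0.266 -0.037 -0.562] w 52.806357665693284 q [ 0.466  0.516  1.925 -0.016  0.669 -0.101] [-0.002 -0.008 -0.002 -0.001  0.006 -0.001]
```

View pics/w8g.png

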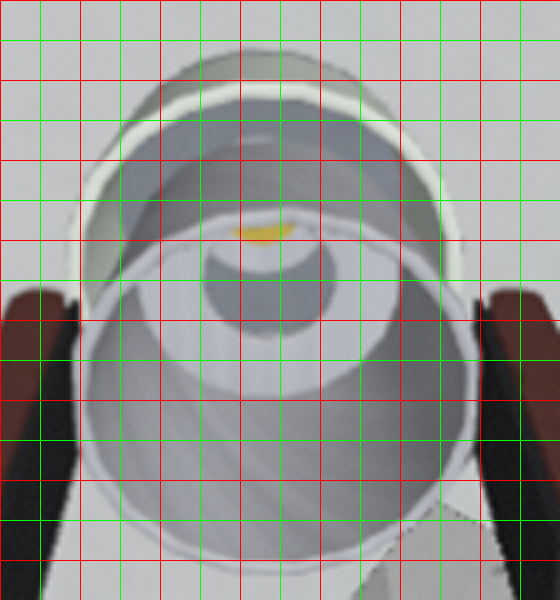

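```bash
python3 - <<'E'
from fit import *
p=pickle.load(open('w8.pkl','rb'));zt=72.2
def f(v):
    q=shifted(p,4.5);c=ext(q,v[0],v[1],zt+7.8,28);h=ext(q,v[0],v[1],zt-34.2+3,10.5);H=ext(q,v[2],v[3],36,33)
    m=proj(q,[v[2],v[3],5])
    return np.array([c[0]-203.25,c[1]-305,c[2]-207,c[3]-298.75,h[0]-235.75,h[1]-269.5,h[3]-239.5,H[0]-202.5,H[1]-300.75,H[2]-175.5,m[0]-250.75])
r=least_squares(f,[480,248,480,248]);print(r.x,r.fun)
E
```

```text
[482.23 248.01 482.12 247.56] [-0.31  0.52  0.33 -0.65  0.79 -1.04  0.28  0.05 -0.09 -0.01  0.04]
```

Aligned to within 0.5 mm. Lowering.

jog_arm(xyz=[[0,0,-5],[0,0,-6],[0,0,-6],[0,0,-5],[0,0,-3],[0,0,0]], yaw=[0,0,0,0,0,0])

```text
t: 10.63
ee_pos: [479.5, 250.8, 44.7]
orientation: [1.483, 2.739, 0.033]
ft_force: [-1.4, -0.4, -0.3]
width: 53.3
```

```bash
python3 st.py
```

```text
t 10.6333 [479.47  250.803  44.695] psi 33.13979147370715 z [ 0.033  0.006 -0.999] F [-1.402 -0.358 -0.307] w 53.327205926689984 q [ 0.465  0.564  1.932 -0.017  0.613 -0.099] [-0.002  0.006  0.002  0.    -0.    -0.001]
```

jog_arm(xyz=[[0,0,-2],[0,0,-2],[0,0,-1],[0,0,0]], yaw=[0,0,0,0])

```text
t: 10.97
ee_pos: [479.4, 250.8, 38.9]
orientation: [1.483, 2.739, 0.032]
ft_force: [0.3, -1.4, -0.8]
width: 53.1
```

jog_arm(xyz=[[0,0,-1]], yaw=[0])

```text
t: 11.05
ee_pos: [479.6, 250.9, 38.2]
orientation: [1.483, 2.739, 0.033]
ft_force: [-2.9, -2.8, 17.6]
width: 53.1
```

jog_arm(xyz=[[0,0,-1]], yaw=[0])

```text
t: 11.13
ee_pos: [479.6, 250.9, 38.1]
orientation: [1.483, 2.739, 0.032]
ft_force: [-6.5, -3.0, 22.3]
width: 53.5
```

jog_arm(xyz=[[0,0,-1]], yaw=[0])

```text
t: 11.22
ee_pos: [479.6, 250.9, 38.2]
orientation: [1.483, 2.739, 0.032]
ft_force: [-3.4, -2.4, 12.6]
width: 53.1
```

Floor contact at TCP z = 38.2, as predicted. Releasing.

jog_arm(xyz=[[0,0,0.5],[0,0,0],[0,0,0],[0,0,0],[0,0,0]], yaw=[0,0,0,0,0], gripper=0)

```text
t: 11.63
ee_pos: [480.6, 251.4, 40.0]
orientation: [1.482, 2.738, 0.036]
ft_force: [-0.6, -1.3, 0.4]
width: 82.8
```

jog_arm(xyz=[[0,0,6],[0,0,12],[0,0,20],[0,0,25],[0,0,25],[0,0,25],[0,0,15],[0,0,0]], yaw=[0,0,0,0,0,0,0,0])

```text
t: 12.3
ee_pos: [478.8, 250.5, 177.5]
orientation: [1.483, 2.739, 0.033]
ft_force: [-0.1, 0.8, -0.2]
width: 87.7
```

```bash
python3 st.py; python3 look.py w9
```

```text
t 12.3 [478.768 250.456 177.484] psi 33.143933438474946 z [ 0.034  0.006 -0.999] F [-0.125  0.824 -0.201] w 87.70786151368846 q [ 0.465  0.346  1.875 -0.012  0.888 -0.105] [-0.002 -0.015  0.008  0.001 -0.012  0.001]
t 12.35 [478.5 250.3 176.4] psi 33.14505056179839 z [ 0.  0. -1.] F [ 0.9 -0.2  0.6] w 87.78926645801195 q [ 0.5  0.3  1.9 -0.   0.9 -0.1]
```

View pics/w9.png

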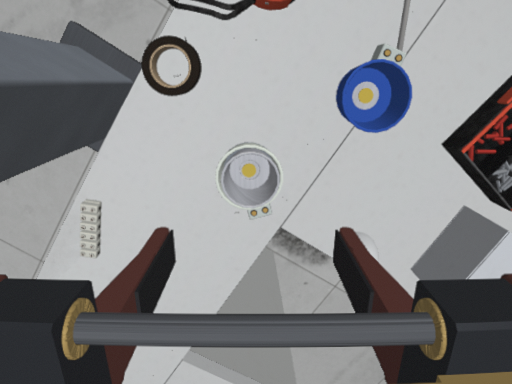

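jog_arm(xyz=[[0,-15,5],[1,-25,8],[2,-30,8],[2,-32,8],[2,-32,5],[2,-32,0],[2,-32,0],[2,-32,0],[2,-32,0],[2,-32,0],[2,-32,0],[2,-32,0],[2,-32,0],[2,-30,0],[1,-25,0],[0,-15,0],[0,0,0]], yaw=[0,0,0,0,0,0,0,0,0,0,0,0,0,0,0,0,0])

```text
t: 13.77
ee_pos: [491.6, -229.9, 196.0]
orientation: [1.486, 2.761, 0.021]
ft_force: [-0.8, -0.0, 0.7]
width: 87.9
```

```bash
python3 st.py; python3 look.py w10 glare_ring old_downlight; python3 - <<'E'
from h import *
import pickle
t=pickle.load(open('p0.pkl','rb'))['top']
for c in((353,250),(388,247),(280,252),(322,264)): print(c,atz(t,*c,0))
E
```

```text
t 13.7667 [ 491.634 -229.853  195.996] psi 33.40843624205452 z [ 0.011  0.009 -1.   ] F [-0.821 -0.     0.75 ] w 87.88541255449209 q [-0.467  0.335  1.839  0.016  0.962 -1.059] [-0.007  0.015  0.023  0.014 -0.004  0.019]
t 13.8167 [ 491.3 -228.6  195.7] psi 33.40801800001673 z [ 0.  0. -1.] F [ 0.  -0.4 -0. ] w 87.92419524653383 q [-0.5  0.3  1.8  0.   1.  -1.1]
pin glare_ring 0.75 [250.6 202.8] [ 517.2 -268.7    0. ]
reg glare_ring 0.87 [254.  217.8] (np.int64(231), np.int64(274), np.int64(190), np.int64(239))
reg old_downlight 0.62 [134.  260.2] (np.int64(102), np.int64(183), np.int64(240), np.int64(312))
(353, 250) [ 461.96968879 -423.03097844    0.        ]
(388, 247) [ 504.99463947 -561.06492189    0.        ]
(280, 252) [ 392.86962702 -137.0858918     0.        ]
(322, 264) [ 372.63804721 -307.8519251     0.        ]
```

View pics/w10.png

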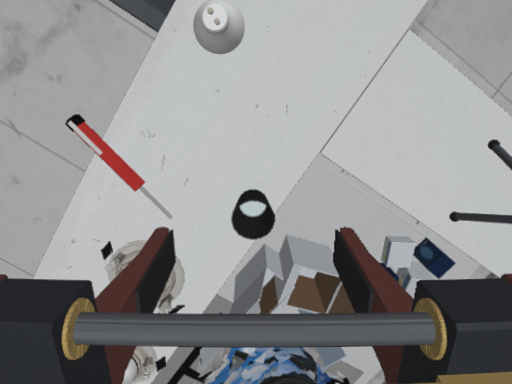

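```bash
python3 - <<'E'
from h import *
import pickle
np.set_printoptions(precision=1,suppress=True)
P=pickle.load(open('p0.pkl','rb'));t=P['top'];s=P['side'];w=pickle.load(open('w10.pkl','rb'))
cv2.imwrite('pics/boxt.png',np.hstack([cv2.resize(t['img'][175:275,300:410],None,fx=3.6,fy=3.6,interpolation=cv2.INTER_CUBIC),cv2.resize(s['img'][140:240,190:300],None,fx=3.6,fy=3.6,interpolation=cv2.INTER_CUBIC)]))
q=dict(w);q['t']=np.array(w['t'])+[0,0,4.5]
print(atz(w,253,220,49),atz(w,252.5,208,3),atz(q,253,220,49),atz(q,252.5,208,3))
for c in((280,236),(335,250),(270,310),(235,300)): print(c,[atz(q,*c,z) for z in(0,60,120)])
print('dl',[atz(q,145,270,z) for z in(0,60)])
E
python3 ov.py w10 w10o 200 300 170 260 6 circ:517,-268.5,49,22.5
```

```text
[ 519.7 -268.5   49. ] [ 522. -272.    3.] [ 519.9 -268.8   49. ] [ 522.1 -272.2    3. ]
(280, 236) [array([ 570.9, -285.3,    0. ]), array([ 550. , -264.8,   60. ]), array([ 529. , -244.3,  120. ])]
(335, 250) [array([ 639.6, -263.8,   -0. ]), array([ 607.3, -246.8,   60. ]), array([ 575. , -229.8,  120. ])]
(270, 310) [array([ 621.7, -381.3,   -0. ]), array([ 592.4, -344.9,   60. ]), array([ 563. , -308.5,  120. ])]
(235, 300) [array([ 574.2, -393.1,    0. ]), array([ 552.8, -354.8,   60. ]), array([ 531.3, -316.4,  120. ])]
dl [array([ 454.9, -417.6,    0. ]), array([ 453.1, -375.2,   60. ])]
```

View pics/boxt.png

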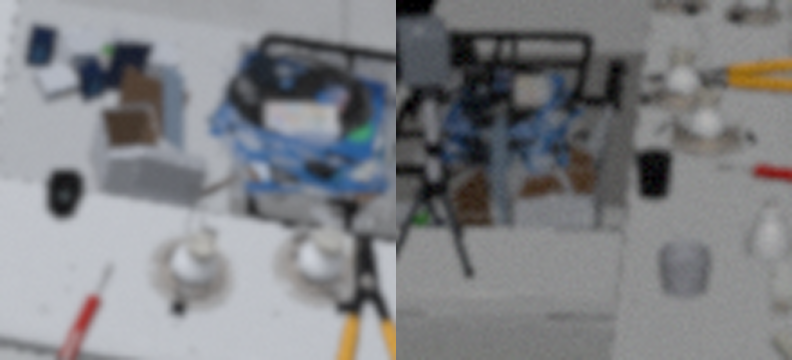

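View pics/w10o.png

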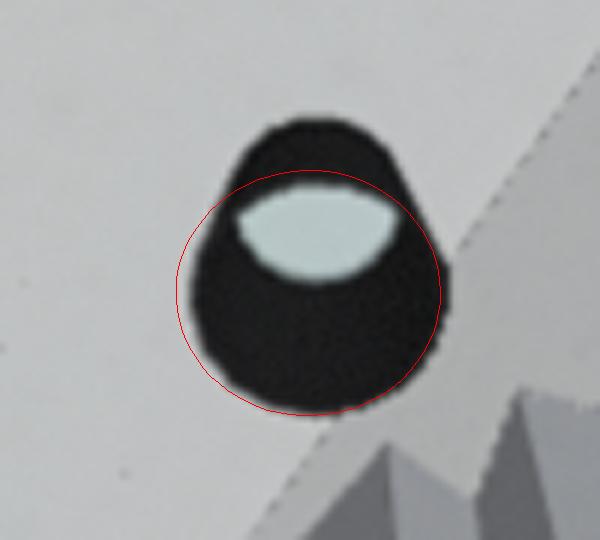

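```bash
python3 - <<'E'
from fit import *
P=pickle.load(open('p0.pkl','rb'));t=P['top'];s=P['side']
print(tri([(t,341.7,223.6),(s,234.2,198.9)]))
print(tri([(t,329,214),(s,190+(595-396)/3.6,140+190/3.6)]),tri([(t,336,206),(s,190+(545-396)/3.6,140+185/3.6)]))
p=pickle.load(open('w10.pkl','rb'))
def f(v):
    q=shifted(p,4.5);c=ext(q,v[0],v[1],49,22.5)
    return np.array([c[0]-231.8,c[1]-274.8,c[3]-239.2])
r=least_squares(f,[518,-270]);print(r.x,r.fun)
E
```

```text
[ 641.97 -375.99  -80.01]
[ 600.76 -306.07   -1.68] [ 660.65 -333.18  -11.2 ]
[ 519.86 -268.2 ] [-0.23  0.23  0.01]
```

jog_arm(xyz=[[4,-6,-8],[6,-8,-15],[6,-8,-18],[6,-8,-18],[4,-6,-18],[2,-3,-15],[0,0,-8],[0,0,0],[0,0,0]], yaw=[-3,-4,-4,-4,-4,-4,-2,0,0])

```text
t: 14.77
ee_pos: [523.7, -255.6, 94.5]
orientation: [2.047, 2.368, 0.019]
ft_force: [-0.3, -0.3, 0.1]
width: 87.6
```

```bash
python3 st.py; python3 look.py w11; python3 - <<'E'
import pickle,cv2
p=pickle.load(open('w11.pkl','rb'));im=p['img']
im=cv2.resize(im,None,fx=1.5,fy=1.5,interpolation=cv2.INTER_CUBIC);cv2.imwrite('pics/w11b.png',im)
E
```

```text
t 14.7667 [ 523.748 -255.575   94.52 ] psi 8.312099314663763 z [ 0.017  0.001 -1.   ] F [-0.346 -0.265  0.142] w 87.56255000882602 q [-0.479  0.531  1.813  0.013  0.784 -0.633] [ 0.019  0.007  0.012  0.003 -0.005  0.012]
t 14.8167 [ 523.7 -255.5   94.7] psi 8.3205563360259 z [ 0.  0. -1.] F [ 0.4  0.9 -0. ] w 87.71806721457766 q [-0.5  0.5  1.8  0.   0.8 -0.6]
```

View pics/w11b.png

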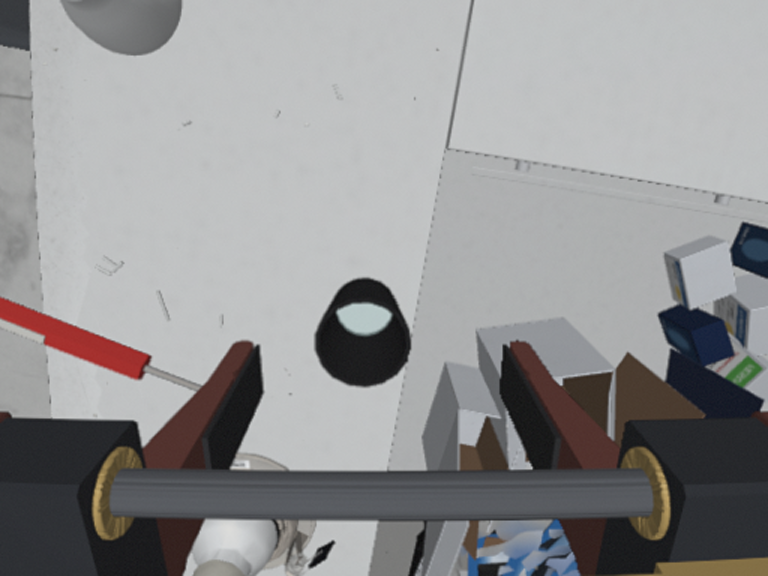

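```bash
python3 - <<'E'
from fit import *
p=pickle.load(open('w11.pkl','rb'))
for d in(0,4.5):
  def f(v):
    q=shifted(p,d);c=ext(q,v[0],v[1],49,22.5)
    return np.array([c[0]-210,c[1]-273.3,c[3]-257.3])
  r=least_squares(f,[518,-270]);print(r.x,r.fun)
E
```

```text
[ 518.99 -267.54] [-0.84  0.84  0.06]
[ 518.95 -268.55] [-0.16  0.16  0.01]
```

Ring at (519, −268.3).

jog_arm(xyz=[[-2,-6,-4],[-2,-6,-8],[0,0,-10],[0,0,-10],[0,0,-6],[0,0,0],[0,0,0]], yaw=[0,0,0,0,0,0,0])

```text
t: 15.4
ee_pos: [520.3, -268.6, 55.4]
orientation: [2.039, 2.369, 0.02]
ft_force: [-0.1, -0.1, -0.2]
width: 88.0
```

```bash
python3 st.py
```

```text
t 15.4 [ 520.297 -268.567   55.353] psi 8.559301422037024 z [ 0.021 -0.    -1.   ] F [-0.114 -0.107 -0.233] w 88.0196197962403 q [-0.502  0.595  1.82   0.015  0.708 -0.662] [-0.003  0.021  0.007  0.001 -0.008 -0.   ]
```

jog_arm(xyz=[[-1,0,-5],[0,0,-5],[0,0,-3],[0,0,0]], yaw=[0,0,0,0])

```text
t: 15.73
ee_pos: [519.3, -268.5, 41.2]
orientation: [2.039, 2.369, 0.021]
ft_force: [0.4, 0.2, -0.3]
width: 88.0
```

jog_arm(xyz=[[0,0,0],[0,0,0],[0,0,0],[0,0,0],[0,0,0],[0,0,0],[0,0,0]], yaw=[0,0,0,0,0,0,0], gripper=1)

```text
t: 16.32
ee_pos: [519.9, -268.7, 41.9]
orientation: [2.038, 2.368, 0.021]
ft_force: [-0.7, 0.0, -0.2]
width: 44.6
```

```bash
python3 st.py; python3 look.py w12
```

```text
t 16.3167 [ 519.922 -268.688   41.871] psi 8.588426107626507 z [ 0.022 -0.001 -1.   ] F [-0.676  0.041 -0.186] w 44.64252671380286 q [-0.502  0.616  1.824  0.015  0.681 -0.664] [ 0.001 -0.005 -0.001  0.001  0.001 -0.001]
t 16.3667 [ 519.9 -268.7   41.9] psi 8.586188083452345 z [ 0. -0. -1.] F [-0.4 -0.2 -0.2] w 43.297260211382465 q [-0.5  0.6  1.8  0.   0.7 -0.7]
```

View pics/w12.png

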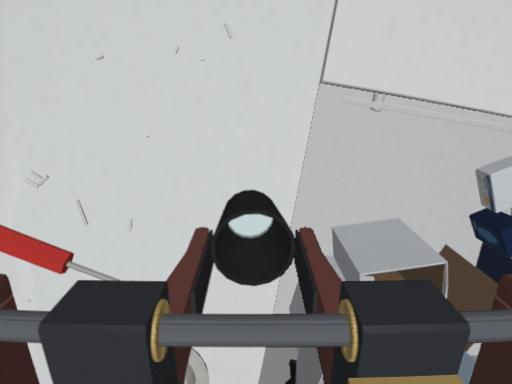

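jog_arm(xyz=[[0,0,0],[0,0,0],[0,0,0]], yaw=[0,0,0])

```text
t: 16.62
ee_pos: [519.9, -268.7, 42.0]
orientation: [2.038, 2.368, 0.021]
ft_force: [0.1, -0.4, -0.7]
width: 42.9
```

```bash
python3 st.py; python3 look.py w12
```

```text
t 16.6167 [ 519.904 -268.686   41.951] psi 8.58645771223908 z [ 0.022 -0.001 -1.   ] F [ 0.068 -0.377 -0.709] w 42.89071049428816 q [-0.502  0.616  1.824  0.015  0.681 -0.664] [ 0.001  0.     0.001  0.    -0.     0.001]
t 16.6667 [ 519.9 -268.7   41.9] psi 8.583882035561173 z [ 0. -0. -1.] F [-0.6 -0.2 -1.2] w 42.873939629741244 q [-0.5  0.6  1.8  0.   0.7 -0.7]
```

jog_arm(xyz=[[0,0,5],[0,0,8],[0,0,8],[0,0,8],[0,0,0],[0,0,0]], yaw=[0,0,0,0,0,0])

```text
t: 17.17
ee_pos: [520.1, -268.8, 74.7]
orientation: [2.037, 2.368, 0.021]
ft_force: [0.7, -0.0, 0.4]
width: 42.8
```

```bash
python3 st.py; python3 look.py w13; python3 -c "
import cv2,numpy as np
a=cv2.imread('pics/w12.png')[160:300,170:330];b=cv2.imread('pics/w13.png')[160:300,170:330]
cv2.imwrite('pics/c13.png',cv2.resize(np.hstack([a,b]),None,fx=2.5,fy=2.5))"
```

```text
t 17.1667 [ 520.125 -268.796   74.703] psi 8.586914564333675 z [ 0.023 -0.002 -1.   ] F [ 0.7   -0.021  0.368] w 42.78114951637097 q [-0.502  0.563  1.817  0.014  0.741 -0.662] [-0.    -0.026 -0.01  -0.001  0.01  -0.002]
t 17.2167 [ 520.3 -268.9   74.8] psi 8.587609558226394 z [ 0. -0. -1.] F [ 0.3 -0.5  0.1] w 42.90133629676177 q [-0.5  0.6  1.8  0.   0.7 -0.7]
```

View pics/c13.png

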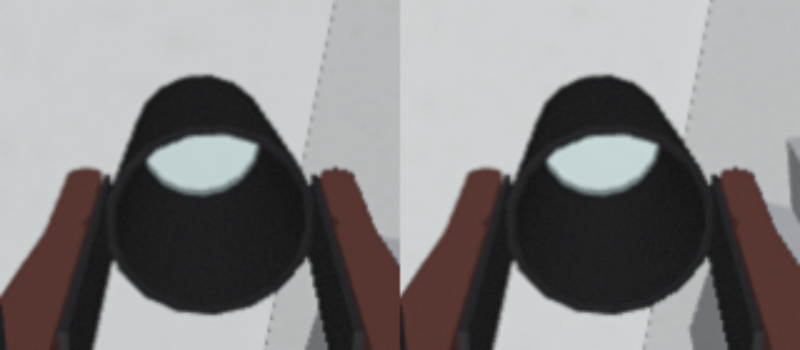

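jog_arm(xyz=[[0,3,10],[0,8,12],[-1,12,12],[-1,16,12],[-1,20,10],[-2,24,5],[-2,24,0],[-2,24,0],[-2,24,0],[-2,24,0],[-2,24,0],[-2,24,0],[-2,24,0],[-2,24,0],[-2,24,0],[-2,24,0],[-2,24,0],[-2,20,0],[-1,12,0],[0,0,0]], yaw=[0,2,2,2,2,2,2,2,2,2,2,2,2,2,2,2,2,2,1,0])

```text
t: 18.88
ee_pos: [484.2, 136.1, 155.8]
orientation: [1.136, 2.905, 0.041]
ft_force: [-0.0, -0.4, -0.4]
width: 43.1
```

```bash
python3 st.py
```

```text
t 18.8833 [484.227 136.12  155.762] psi 47.30030575227147 z [ 0.03   0.016 -0.999] F [-0.005 -0.407 -0.41 ] w 43.13564536723578 q [ 0.245  0.329  1.969  0.012  0.811 -0.588] [ 0.012 -0.022  0.007 -0.007  0.012 -0.02 ]
```

jog_arm(xyz=[[0,8,-2],[0,16,-4],[0,20,-5],[0,20,-5],[0,18,-5],[0,14,-5],[-1,10,-5],[-1,6,-5],[-1,2,-2],[0,0,0],[0,0,0]], yaw=[0,0,0,0,0,0,0,0,0,0,0])

```text
t: 19.8
ee_pos: [480.3, 253.0, 118.6]
orientation: [1.139, 2.902, 0.041]
ft_force: [-0.1, 0.1, -0.1]
width: 43.0
```

```bash
python3 st.py; python3 look.py w14; python3 - <<'E'
import pickle,cv2
p=pickle.load(open('w14.pkl','rb'));im=cv2.resize(p['img'][150:290,185:325],None,fx=4,fy=4,interpolation=cv2.INTER_CUBIC)
for k in range(0,im.shape[1],40): cv2.line(im,(k,0),(k,im.shape[0]),(0,0,255) if k%80==0 else (0,255,0),1)
for k in range(0,im.shape[0],40): cv2.line(im,(0,k),(im.shape[1],k),(0,0,255) if k%80==0 else (0,255,0),1)
cv2.imwrite('pics/w14g.png',im)
E
```

```text
t 19.8 [480.288 252.957 118.612] psi 47.14787657211205 z [ 0.032  0.016 -0.999] F [-0.123  0.075 -0.057] w 43.02583815617097 q [ 0.463  0.438  1.906 -0.     0.762 -0.359] [-0.005 -0.     0.008 -0.003  0.001 -0.001]
t 19.85 [480.3 252.8 118.7] psi 47.135412529663846 z [ 0.  0. -1.] F [-0.6 -0.3 -0.3] w 42.98520776718346 q [ 0.5  0.4  1.9 -0.   0.8 -0.4]
```

View pics/w14g.png

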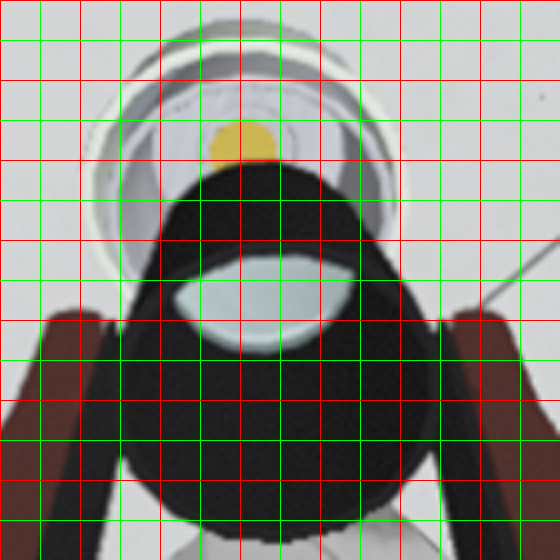

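```bash
python3 - <<'E'
from fit import *
p=pickle.load(open('w14.pkl','rb'));zt=118.65
q=shifted(p,4.5)
def f(v):
    c=ext(q,v[0],v[1],zt+7.1,22.5);H=ext(q,v[2],v[3],36,33);m=proj(q,[v[2],v[3],5]);b=ext(q,v[4],v[5],zt-41.9,18)
    return np.array([c[0]-215,c[1]-294,c[3]-285.25,H[0]-208,H[1]-285.75,H[2]-159.5,m[0]-245.75,b[2]-190.5])
r=least_squares(f,[480,248,480,248,480,248]);print(r.x[:4],r.fun)
# foot-centre via top silhouette only along image-down
x=r.x
print('if foot at rim centre, foot top v:',ext(q,x[0],x[1],zt-41.9,18),'glass',ext(q,x[0],x[1],zt-41.9+2,15.5))
print('px per mm at foot',proj(q,[x[0],x[1],77])-proj(q,[x[0]+.73,x[1]-.68,77]))
E
python3 - <<'E'
import cv2,pickle
p=pickle.load(open('w9.pkl','rb'));cv2.imwrite('pics/w9z.png',cv2.resize(p['img'][130:225,205:295],None,fx=7,fy=7,interpolation=cv2.INTER_CUBIC))
E
```

```text
[481.84 252.55 482.07 248.02] [-1.75  1.78  0.18 -2.28  1.78  0.16  0.59 -0.  ]
if foot at rim centre, foot top v: (np.float64(225.83243153558155), np.float64(278.28708104356235), np.float64(190.57401663403732), np.float64(239.10509679941654)) glass (np.float64(229.38257545176822), np.float64(274.93604517680956), np.float64(195.0890106529136), np.float64(237.17826716203837))
px per mm at foot [ 0.   -1.34]
```

View pics/w9z.png

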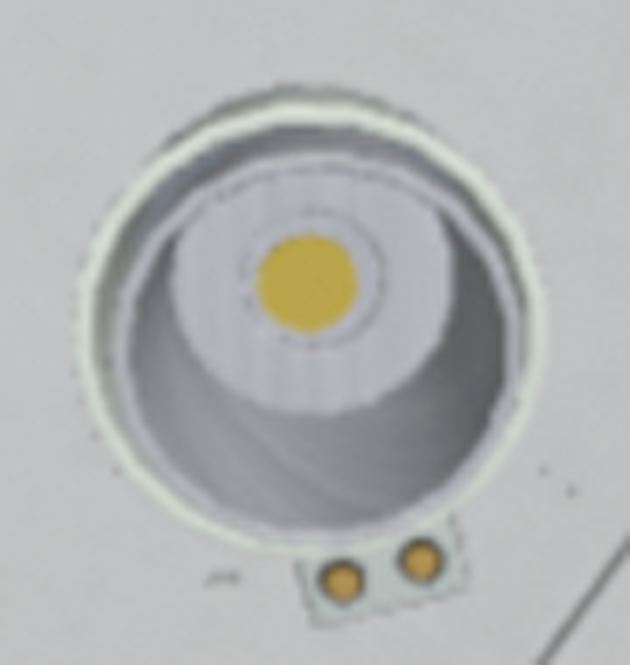

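```bash
python3 - <<'E'
from fit import *
p=pickle.load(open('w9.pkl','rb'))
q=shifted(p,4.5)
U=lambda x:205+x/7-.43
V=lambda y:130+y/7-.43
def f(v):
    c=ext(q,v[0],v[1],46,28);H=ext(q,v[2],v[3],36,33);m=proj(q,[v[2],v[3],5]);h=proj(q,[v[0],v[1],7])
    return np.array([c[0]-U(115),c[1]-U(523),c[2]-V(153),c[3]-V(548),H[0]-U(78),H[1]-U(543),H[2]-V(98),H[3]-V(555),m[0]-U(308),m[1]-V(283),h[0]-U(314),h[1]-V(278)])
r=least_squares(f,[480,248,480,248]);print(r.x,r.fun)
E
```

```text
[481.64 248.94 480.97 248.28] [-0.42  0.42 -0.32 -0.04 -0.57  0.61  0.4   0.14 -0.04 -0.57  0.01  0.45]
```

jog_arm(xyz=[[1,-4,0],[0,0,-3],[0,0,-5],[0,0,-5],[0,0,-5],[0,0,-3],[0,0,0],[0,0,0]], yaw=[0,0,0,0,0,0,0,0])

```text
t: 20.52
ee_pos: [481.9, 246.0, 95.9]
orientation: [1.144, 2.899, 0.041]
ft_force: [-0.5, -0.7, -1.1]
width: 43.3
```

```bash
python3 st.py; python3 look.py w15; python3 - <<'E'
import pickle,cv2
p=pickle.load(open('w15.pkl','rb'));im=cv2.resize(p['img'][150:290,185:325],None,fx=4,fy=4,interpolation=cv2.INTER_CUBIC)
for k in range(0,im.shape[1],80): cv2.line(im,(k,0),(k,im.shape[0]),(0,0,255),1)
for k in range(0,im.shape[0],80): cv2.line(im,(0,k),(im.shape[1],k),(0,0,255),1)
cv2.imwrite('pics/w15g.png',im)
E
```

```text
t 20.5167 [481.941 245.99   95.93 ] psi 46.94481952205505 z [ 0.032  0.015 -0.999] F [-0.532 -0.651 -1.051] w 43.2994656037 q [ 0.45   0.474  1.92  -0.     0.712 -0.369] [ 0.     0.012  0.005 -0.002 -0.004  0.001]
t 20.5667 [481.8 246.   95.9] psi 46.949063821172416 z [ 0.  0. -1.] F [-0.8  0.2  0.3] w 42.88934887682524 q [ 0.5  0.5  1.9 -0.   0.7 -0.4]
```

View pics/w15g.png

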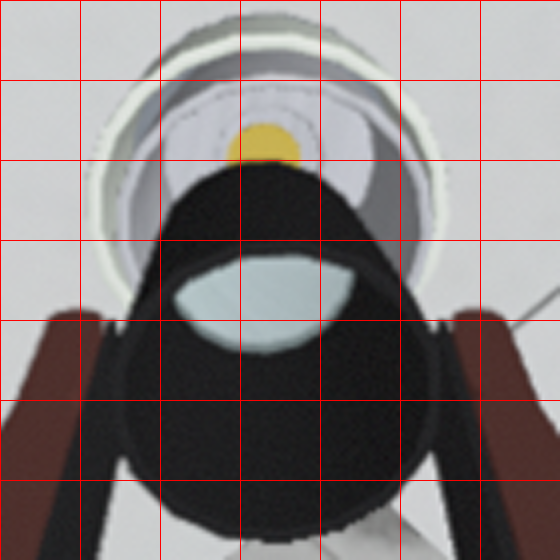

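```bash
python3 - <<'E'
from fit import *
p=pickle.load(open('w15.pkl','rb'));zt=95.9
q=shifted(p,4.5)
U=lambda x:185+x/4-.4
V=lambda y:150+y/4-.4
def f(v):
    c=ext(q,v[0],v[1],zt+7.1,22.5);H=ext(q,v[2],v[3],36,33);m=proj(q,[v[2],v[3],5]);g=ext(q,v[4],v[5],46,28)
    b=ext(q,v[0],v[1],zt-41.9,18)
    return np.array([c[0]-U(120),c[1]-U(438),c[3]-V(541),b[2]-V(162),H[0]-U(90),H[1]-U(450),H[2]-V(33),m[0]-U(263),g[0]-U(118),g[1]-U(437),g[2]-V(75)])
r=least_squares(f,[480,248]*3);print(r.x,r.fun)
E
```

```text
[483.22 245.68 481.41 248.1  482.26 248.96] [-1.52  1.54  0.12  0.04 -0.15 -0.4  -0.01  0.61  0.25 -0.26 -0.02]
```

jog_arm(xyz=[[-1,3,0],[0,0,0]], yaw=[0,0])

```text
t: 20.73
ee_pos: [480.9, 249.3, 96.0]
orientation: [1.144, 2.899, 0.041]
ft_force: [0.8, -0.1, 0.3]
width: 43.2
```

jog_arm(xyz=[[0,0,-3],[0,0,-4],[0,0,-4],[0,0,-3],[0,0,0]], yaw=[0,0,0,0,0])

```text
t: 21.15
ee_pos: [481.1, 250.0, 81.2]
orientation: [1.143, 2.899, 0.043]
ft_force: [-0.4, 0.3, -0.4]
width: 43.2
```

```bash
python3 st.py; python3 look.py w16; python3 - <<'E'
import pickle,cv2
p=pickle.load(open('w16.pkl','rb'));im=cv2.resize(p['img'][150:290,185:325],None,fx=4,fy=4,interpolation=cv2.INTER_CUBIC)
for k in range(0,im.shape[1],80): cv2.line(im,(k,0),(k,im.shape[0]),(0,0,255),1)
for k in range(0,im.shape[0],80): cv2.line(im,(0,k),(im.shape[1],k),(0,0,255),1)
cv2.imwrite('pics/w16g.png',im)
E
```

```text
t 21.15 [481.147 249.961  81.187] psi 46.98969949027272 z [ 0.034  0.016 -0.999] F [-0.377  0.301 -0.404] w 43.223212911262635 q [ 0.457  0.5    1.924 -0.001  0.681 -0.362] [ 0.001  0.002  0.    -0.002  0.    -0.003]
t 21.2 [481.2 250.   81.4] psi 46.99061983689722 z [ 0.  0. -1.] F [ 0.1 -0.  -1.2] w 43.34131441187832 q [ 0.5  0.5  1.9 -0.   0.7 -0.4]
```

View pics/w16g.png

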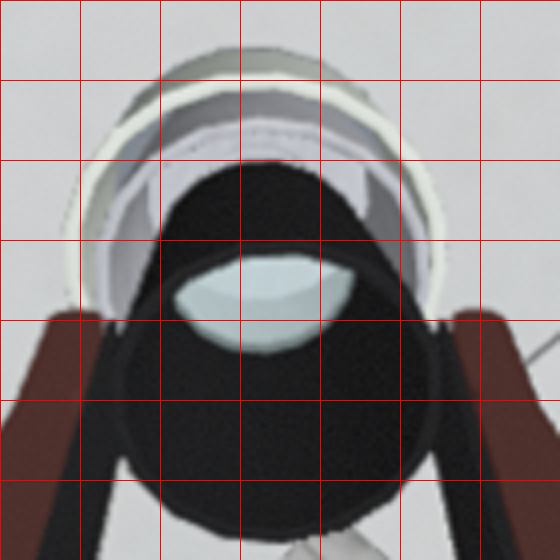

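```bash
python3 - <<'E'
from fit import *
p=pickle.load(open('w16.pkl','rb'));zt=81.3
q=shifted(p,4.5)
U=lambda x:185+x/4-.4
V=lambda y:150+y/4-.4
def f(v):
    c=ext(q,v[0],v[1],zt+7.1,22.5);g=ext(q,v[2],v[3],46,28)
    b=ext(q,v[0],v[1],zt-41.9,18)
    return np.array([c[0]-U(120),c[1]-U(438),c[3]-V(541),b[2]-V(162),g[0]-U(97),g[1]-U(430),g[2]-V(118)])
r=least_squares(f,[480,248]*2);print(r.x,r.fun)
E
```

```text
[482.42 249.7  482.02 248.68] [-1.54  1.57  0.16  0.01 -0.35  0.36  0.03]
```

jog_arm(xyz=[[-0.4,-0.8,0],[0,0,-4],[0,0,-5],[0,0,-5],[0,0,-5],[0,0,-4],[0,0,-2],[0,0,0]], yaw=[0,0,0,0,0,0,0,0])

```text
t: 21.87
ee_pos: [480.7, 248.9, 53.4]
orientation: [1.143, 2.899, 0.042]
ft_force: [0.8, -0.2, -0.7]
width: 43.3
```

```bash
python3 st.py
```

```text
t 21.8667 [480.728 248.889  53.424] psi 46.97447110299367 z [ 0.033  0.016 -0.999] F [ 0.817 -0.188 -0.747] w 43.34560838826942 q [ 0.456  0.548  1.933 -0.001  0.624 -0.363] [ 0.001  0.007 -0.001 -0.001 -0.001 -0.   ]
```

jog_arm(xyz=[[0,0,-1.5],[0,0,-1.5],[0,0,-0.5],[0,0,0]], yaw=[0,0,0,0])

```text
t: 22.2
ee_pos: [480.8, 248.9, 49.4]
orientation: [1.143, 2.899, 0.042]
ft_force: [-0.1, -0.4, -1.1]
width: 43.2
```

jog_arm(xyz=[[0,0,-1]], yaw=[0])

```text
t: 22.28
ee_pos: [480.9, 249.1, 48.6]
orientation: [1.143, 2.899, 0.043]
ft_force: [-1.0, -0.9, 4.9]
width: 43.1
```

jog_arm(xyz=[[0,0,-1]], yaw=[0])

```text
t: 22.37
ee_pos: [481.1, 248.9, 48.4]
orientation: [1.142, 2.899, 0.042]
ft_force: [-4.1, -4.3, 19.7]
width: 43.2
```

Floor contact at TCP z = 48.5 (predicted 48.9). Releasing.

jog_arm(xyz=[[0,0,0.5],[0,0,0],[0,0,0],[0,0,0],[0,0,0],[0,0,0],[0,0,0]], yaw=[0,0,0,0,0,0,0], gripper=0)

```text
t: 22.95
ee_pos: [481.7, 249.2, 49.7]
orientation: [1.142, 2.897, 0.045]
ft_force: [0.3, 0.7, -0.2]
width: 85.5
```

jog_arm(xyz=[[0,0,8],[0,0,12],[0,0,20],[0,0,20],[0,0,15],[0,0,0],[0,0,0]], yaw=[0,0,0,0,0,0,0])

```text
t: 23.53
ee_pos: [481.2, 249.0, 131.7]
orientation: [1.142, 2.897, 0.045]
ft_force: [-0.1, -0.3, -0.3]
width: 87.8
```

```bash
python3 st.py; python3 look.py w17 terminal_face;  python3 - <<'E'
import pickle,cv2
p=pickle.load(open('w17.pkl','rb'));im=cv2.resize(p['img'][120:250,190:320],None,fx=4.5,fy=4.5,interpolation=cv2.INTER_CUBIC)
for k in range(0,im.shape[1],90): cv2.line(im,(k,0),(k,im.shape[0]),(0,0,255),1)
for k in range(0,im.shape[0],90): cv2.line(im,(0,k),(im.shape[1],k),(0,0,255),1)
cv2.imwrite('pics/w17g.png',im)
E
```

```text
t 23.5333 [481.162 248.956 131.742] psi 46.99443951730952 z [ 0.036  0.017 -0.999] F [-0.106 -0.303 -0.293] w 87.8181349904045 q [ 0.456  0.414  1.905 -0.001  0.783 -0.363] [ 0.002 -0.04  -0.016 -0.002  0.018  0.001]
t 23.5833 [481.3 249.1 131.7] psi 46.99610796381308 z [ 0.  0. -1.] F [ 0.5 -0.2 -0. ] w 87.70360006543484 q [ 0.5  0.4  1.9 -0.   0.8 -0.4]
pin terminal_face 0.8 [251.6 233.2] [519.  217.3  18. ]
pin terminal_face 0.7 [437.6  85.9] [528.6 421.2  18. ]
```

View pics/w17g.png

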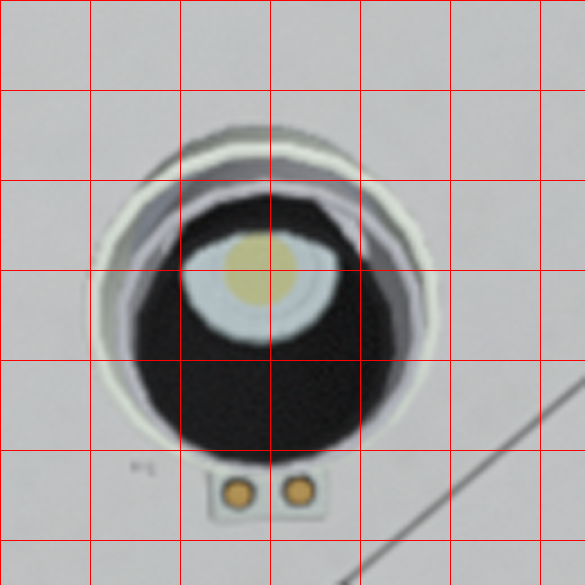

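```bash
python3 - <<'E'
from fit import *
p=pickle.load(open('w17.pkl','rb'))
q=shifted(p,4.5)
U=lambda x:190+x/4.5-.4
V=lambda y:120+y/4.5-.4
def f(v):
    H=ext(q,v[0],v[1],36,33)
    return np.array([H[0]-U(90),H[1]-U(438),H[2]-V(142)])
r=least_squares(f,[480,248]);print(r.x,r.fun)
a=atz(q,U(238),V(494),25);b=atz(q,U(300),V(491),25);m=(a+b)/2;print(a,b,m)
d=b-a;print('dir from screws',np.degrees(np.arctan2(d[1],d[0]))-90,'dir from centre',np.degrees(np.arctan2(m[1]-r.x[1],m[0]-r.x[0])),np.linalg.norm(m[:2]-r.x))
# block bottom outer edge line: (210,522)-(325,517)
a=atz(q,U(210),V(522),9);b=atz(q,U(325),V(517),9);d=b-a;print(np.degrees(np.arctan2(d[1],d[0]))-90,np.linalg.norm(d))
E
```

```text
[481.47 248.  ] [-0.56  0.57  0.04]
[508.2  215.67  25.  ] [516.46 225.18  25.  ] [512.33 220.43  25.  ]
dir from screws -40.93280988872531 dir from centre -41.779346840817496 41.38475031848329
-41.26640060103795 24.902505447423987
```

jog_arm(xyz=[[-1,0,-6],[0,0,-12],[0,0,-14],[0,0,-14],[0,0,-10],[0,0,-4],[0,0,0],[0,0,0]], yaw=[0,0,0,0,0,0,0,0])

```text
t: 24.3
ee_pos: [475.4, 246.8, 60.7]
orientation: [1.145, 2.905, 0.031]
ft_force: [-1.3, 0.4, 0.1]
width: 88.0
```

```bash
python3 st.py
```

```text
t 24.3 [475.372 246.775  60.747] psi 46.98979837537996 z [ 0.025  0.012 -1.   ] F [-1.336  0.416  0.064] w 87.96782463711216 q [ 0.457  0.532  1.937 -0.001  0.645 -0.362] [ 0.002  0.016  0.004  0.    -0.002  0.001]
```

jog_arm(xyz=[[5,1.5,0],[0,0,-4],[0,0,-7],[0,0,-8],[0,0,-8],[0,0,-6],[0,0,-3],[0,0,0],[0,0,0]], yaw=[0,0,0,0,0,0,0,0,0])

```text
t: 25.05
ee_pos: [482.0, 249.0, 22.2]
orientation: [1.144, 2.903, 0.034]
ft_force: [0.7, -0.4, 0.5]
width: 87.5
```

```bash
python3 st.py; python3 look.py w18
```

```text
t 25.05 [482.036 248.957  22.186] psi 46.98341391405794 z [ 0.027  0.013 -1.   ] F [ 0.728 -0.372  0.506] w 87.54340694212931 q [ 0.455  0.607  1.93  -0.001  0.574 -0.364] [ 0.001  0.013  0.001  0.003 -0.002 -0.   ]
t 25.1 [482.  249.   22.3] psi 46.986309843381136 z [ 0.  0. -1.] F [-0.7 -0.2  0.6] w 87.95707339116059 q [ 0.5  0.6  1.9 -0.   0.6 -0.4]
```

View pics/w18.png

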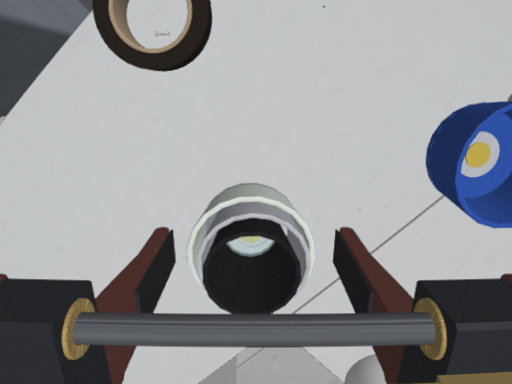

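jog_arm(xyz=[[-1.5,-1.5,-2],[0,0,-3],[0,0,-1],[0,0,0]], yaw=[0,0,0,0])

```text
t: 25.43
ee_pos: [480.8, 247.5, 16.5]
orientation: [1.144, 2.902, 0.036]
ft_force: [0.2, 0.5, -0.5]
width: 87.8
```

jog_arm(xyz=[[0,0,0],[0,0,0],[0,0,0],[0,0,0],[0,0,0],[0,0,0],[0,0,0]], yaw=[0,0,0,0,0,0,0], gripper=1)

```text
t: 26.02
ee_pos: [481.1, 247.7, 16.7]
orientation: [1.144, 2.902, 0.037]
ft_force: [0.6, 0.2, -0.9]
width: 65.4
```

```bash
python3 st.py; python3 look.py w19
```

```text
t 26.0167 [481.097 247.687  16.746] psi 46.99138687484593 z [ 0.029  0.014 -0.999] F [ 0.636  0.227 -0.865] w 65.35197830685574 q [ 0.454  0.616  1.935 -0.001  0.558 -0.365] [ 0.001  0.002  0.002  0.001 -0.001  0.002]
t 26.0667 [481.1 247.7  16.8] psi 46.990036024991156 z [ 0.  0. -1.] F [-0.1  0.5  0.7] w 64.94207938844671 q [ 0.5  0.6  1.9 -0.   0.6 -0.4]
```

View pics/w19.png

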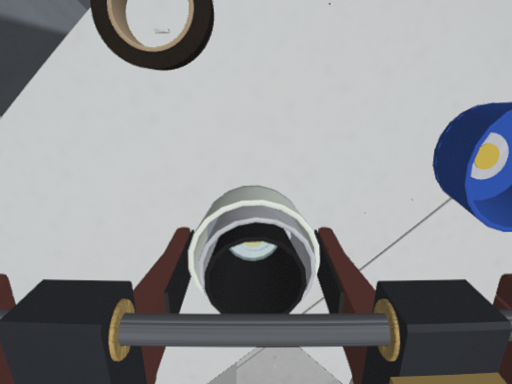

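jog_arm(xyz=[[0,0,0],[0,0,0],[0,0,3],[0,0,5],[0,0,5],[0,0,5],[0,0,5],[0,0,0],[0,0,0]], yaw=[0,0,0,0,0,0,0,0,0])

```text
t: 26.82
ee_pos: [479.5, 246.9, 41.4]
orientation: [1.145, 2.904, 0.033]
ft_force: [0.1, 0.7, -4.2]
width: 64.8
```

```bash
python3 st.py; python3 look.py w20; python3 - <<'E'
from fit import *
from scipy.spatial.transform import Rotation as Ro
p=pickle.load(open('w20.pkl','rb'));o=ctrl.get_obs()
def rot(a): return Ro.from_euler('z',a,degrees=True).as_matrix()
R0=np.array(p['R']);c0=-R0.T@np.array(p['t'])
def sim(tcp,psi):
    Q=rot(psi-47);R=R0@Q.T;c=np.array(tcp)+Q@(c0-o['ee_pos']);q=dict(p);q['R']=R;q['t']=-R@c;return q
for tcp in ([490,-150,300],[550,-100,300],[500,0,300],[520,-50,350],[480,100,300],[500,50,330]):
  for psi in (0,20,40,60,80,97,120):
    q=sim(tcp,psi);X=[696,-111,240.];print(tcp,psi,proj(q,X),(R:=q['R'],0)[1] if 0 else (q['R']@np.array(X)+q['t'])[2])
E
```

```text
t 26.8167 [479.481 246.902  41.433] psi 46.98626044585286 z [ 0.026  0.012 -1.   ] F [ 0.059  0.724 -4.223] w 64.77283291435036 q [ 0.454  0.569  1.934 -0.001  0.609 -0.365] [-0.001 -0.018 -0.005 -0.     0.008 -0.001]
t 26.8667 [479.6 247.   41.4] psi 46.98552162013072 z [ 0.  0. -1.] F [ 0.2  0.3 -4. ] w 65.35597718027547 q [ 0.5  0.6  1.9 -0.   0.6 -0.4]
[490, -150, 300] 0 [531.44 151.52] 230.0791653454224
[490, -150, 300] 20 [509.29 241.01] 252.87275035962244
[490, -150, 300] 40 [463.26 313.25] 273.7492396355847
[490, -150, 300] 60 [401.61 365.87] 290.19062046246034
[490, -150, 300] 80 [330.5  398.47] 300.21381966359
[490, -150, 300] 97 [266.07 410.47] 302.7589620560733
[490, -150, 300] 120 [177.51 403.57] 297.08983431328966
[550, -100, 300] 0 [443.2 216. ] 244.17317504672863
[550, -100, 300] 20 [416.91 272.77] 259.25919427083033
[550, -100, 300] 40 [375.71 316.74] 271.6578183671288
[550, -100, 300] 60 [324.66 346.02] 279.87359028540703
[550, -100, 300] 80 [268.11 359.76] 282.9155666804409
[550, -100, 300] 97 [218.62 358.88] 281.14052535492715
[550, -100, 300] 120 [154.03 339.04] 
[... 787 characters left out ...]
52142020885503
[480, 100, 300] 20 [377.56 447.46] 325.45507794565566
[480, 100, 300] 40 [280.14 469.32] 331.7171400362738
[480, 100, 300] 60 [180.44 466.8 ] 326.5523093743872
[480, 100, 300] 80 [ 81.62 438.97] 310.5835407626019
[480, 100, 300] 97 [  1.58 393.67] 289.9220718431036
[480, 100, 300] 120 [-92.45 297.21] 255.00926836178388
[500, 50, 330] 0 [444.68 340.67] 320.8547805385434
[500, 50, 330] 20 [373.08 385.96] 337.0629971820637
[500, 50, 330] 40 [294.39 409.86] 344.63520865544893
[500, 50, 330] 60 [212.73 412.5 ] 342.6580945010695
[500, 50, 330] 80 [131.84 393.43] 331.37012386504085
[500, 50, 330] 97 [ 66.95 359.41] 315.4432109788935
[500, 50, 330] 120 [ -8.19 286.08] 287.266406765747
```

View pics/w20.png

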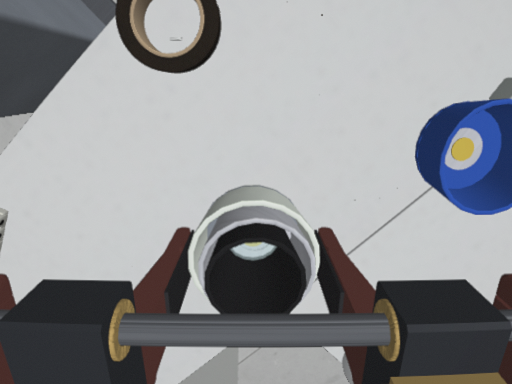

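jog_arm(xyz=[[0,0,8],[0,0,12],[0,-4,15],[2,-10,16],[3,-15,16],[3,-18,16],[3,-18,16],[3,-18,16],[3,-18,16],[3,-18,16],[3,-18,16],[3,-18,16],[3,-18,16],[3,-18,16],[3,-18,16],[3,-18,14],[3,-18,10],[3,-15,5],[2,-10,0],[0,0,0]], yaw=[0,0,-1,-2,-2.5,-2.5,-2.5,-2.5,-2.5,-2.5,-2.5,-2.5,-2.5,-2.5,-2.5,-2.5,-2.5,-2,-1,0])

```text
t: 28.53
ee_pos: [518.6, -37.0, 326.2]
orientation: [2.067, 2.324, 0.027]
ft_force: [0.9, 0.5, -4.0]
width: 64.7
```

```bash
python3 st.py
```

```text
t 28.5333 [518.632 -37.009 326.231] psi 6.709746495266734 z [ 0.034 -0.008 -0.999] F [ 0.864  0.466 -3.952] w 64.73034935912851 q [-0.091  0.138  1.772 -0.005  1.197 -0.207] [ 0.002 -0.026  0.004  0.019  0.016  0.003]
```

```bash
python3 look.py w21 camera_lens; python3 - <<'E'
import pickle,cv2
p=pickle.load(open('w21.pkl','rb'));im=cv2.resize(p['img'],None,fx=1.55,fy=1.55,interpolation=cv2.INTER_CUBIC);cv2.imwrite('pics/w21b.png',im)
E
```

```text
t 28.5833 [518.4 -36.2 326.1] psi 6.76140400506499 z [ 0. -0. -1.] F [ 0.4  1.3 -4.2] w 65.19903418494435 q [-0.1  0.1  1.8 -0.   1.2 -0.2]
pin camera_lens 0.94 [430.8 290.5] [ 697.6 -113.8  240. ]
```

View pics/w21b.png

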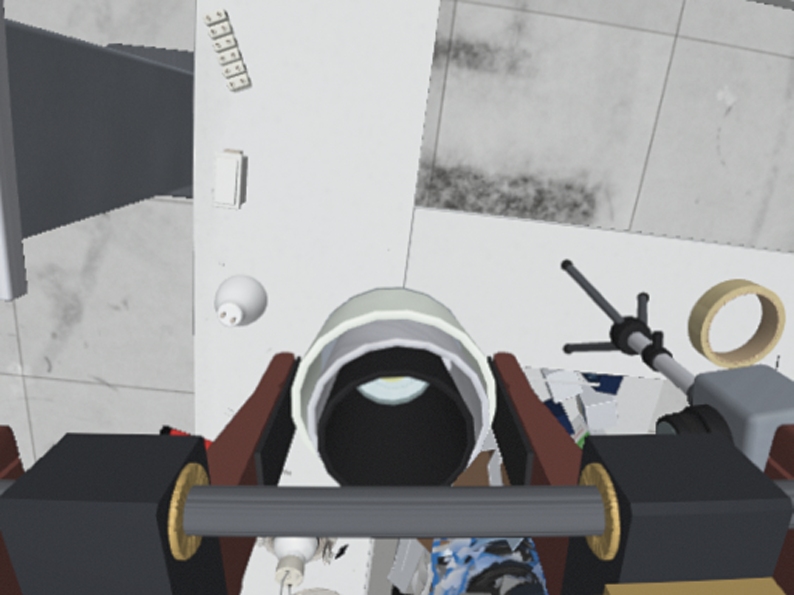

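jog_arm(xyz=[[0,-8,0],[0,-14,0],[0,-16,0],[0,-14,0],[0,-8,0],[0,0,0],[0,0,0]], yaw=[0,0,0,0,0,0,0])

```text
t: 29.22
ee_pos: [514.8, -93.3, 321.1]
orientation: [2.059, 2.346, 0.021]
ft_force: [0.4, 0.5, -3.4]
width: 64.9
```

```bash
python3 st.py; python3 look.py w22 camera_lens; python3 - <<'E'
import pickle,cv2
p=pickle.load(open('w22.pkl','rb'));im=cv2.resize(p['img'][140:330,340:512],None,fx=3.1,fy=3.1,interpolation=cv2.INTER_CUBIC)
for k in range(0,im.shape[1],62): cv2.line(im,(k,0),(k,im.shape[0]),(0,255,0),1)
for k in range(0,im.shape[0],62): cv2.line(im,(0,k),(im.shape[1],k),(0,255,0),1)
cv2.imwrite('pics/w22b.png',im)
E
```

```text
t 29.2167 [514.761 -93.346 321.058] psi 7.45623227807254 z [ 0.024 -0.003 -1.   ] F [ 0.445  0.526 -3.4  ] w 64.91077957455776 q [-0.203  0.154  1.765  0.002  1.199 -0.334] [-0.004  0.007  0.006 -0.001 -0.002 -0.006]
t 29.2667 [514.7 -93.2 321. ] psi 7.47475340266822 z [ 0. -0. -1.] F [ 0.2 -0.4 -4.2] w 65.54753934856173 q [-0.2  0.2  1.8  0.   1.2 -0.3]
pin camera_lens 0.83 [456.8 239. ] [ 695.2 -110.3  240. ]
```

View pics/w22b.png

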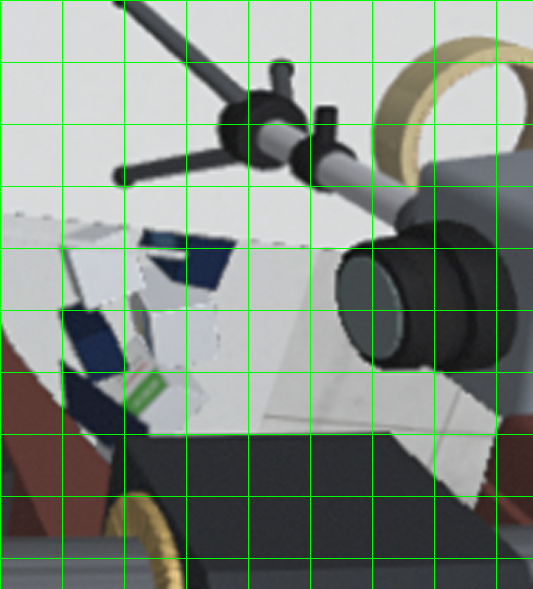

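```bash
python3 - <<'E'
from fit import *
p=pickle.load(open('w22.pkl','rb'))
for d in(0,4.5):
    q=shifted(p,d)
    U=lambda x,y:(340+x/3.1-.3,140+y/3.1-.3)
    L=atz(q,*U(370,308),240);F=np.array([atz(q,*U(*a),4) for a in((122,177),(120,2),(282,68))])
    C=F.mean(0);print(d,'lens',L,'feet',F.tolist(),'c',C,'r',np.linalg.norm(F-C,axis=1))
    print('angles',np.degrees(np.arctan2((F-C)[:,1],(F-C)[:,0])),'lens->post',np.linalg.norm((C-L)[:2]),np.degrees(np.arctan2(*(C-L)[1::-1])))
p21=pickle.load(open('w21.pkl','rb'))
for d in(0,4.5):
    q=shifted(p21,d);F=np.array([atz(q,x/1.55-.3,y/1.55-.3,4) for x,y in((566,348),(567,265),(643,298))]);C=F.mean(0);print(F.tolist(),C,np.degrees(np.arctan2((F-C)[:,1],(F-C)[:,0])),np.linalg.norm(F-C,axis=1))
E
```

```text
0 lens [ 697.25 -110.1   240.  ] feet [[730.0328115174979, -149.79736449540167, 4.0], [707.1080013131832, -62.80137487348606, 4.0], [797.2477689464537, -83.87709477421956, 4.0]] c [744.8  -98.83   4.  ] r [53.07 52.14 54.54]
angles [-106.15  136.29   15.91] lens->post 48.86770935513661 13.341691807968463
4.5 lens [ 700.42 -110.49  240.  ] feet [[731.7958802117455, -149.67898054630214, 4.0], [708.6663432593648, -61.90608564616004, 4.0], [799.6110912320365, -83.17001925771473, 4.0]] c [746.69 -98.25   4.  ] r [53.54 52.6  55.03]
angles [-106.15  136.29   15.91] lens->post 47.866654422832895 14.814810593375213
[[727.967570805173, -149.28067281330738, 4.0], [708.5088194033472, -59.976375345520076, 4.0], [797.1124694254136, -85.70162770294885, 4.000000000000057]] [744.53 -98.32   4.  ] [-108.    133.21   13.49] [53.58 52.61 54.08]
[[729.631718733955, -149.62664648833442, 4.0], [710.0012282272635, -59.53416689153597, 4.000000000000057], [799.3868766020714, -85.48646525623826, 4.0]] [746.34 -98.22   4.  ] [-108.    133.21   13.49] [54.06 53.07 54.55]
```

```bash
python3 - <<'E'
import pickle,cv2
p=pickle.load(open('w22.pkl','rb'));im=cv2.resize(p['img'][205:270,435:512],None,fx=9,fy=9,interpolation=cv2.INTER_CUBIC)
im=cv2.convertScaleAbs(im,alpha=1.6,beta=10)
for k in range(0,im.shape[1],90): cv2.line(im,(k,0),(k,im.shape[0]),(0,255,0),1)
for k in range(0,im.shape[0],90): cv2.line(im,(0,k),(im.shape[1],k),(0,255,0),1)
cv2.imwrite('pics/w22c.png',im)
E
```

```text
(no output)
```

View pics/w22c.png

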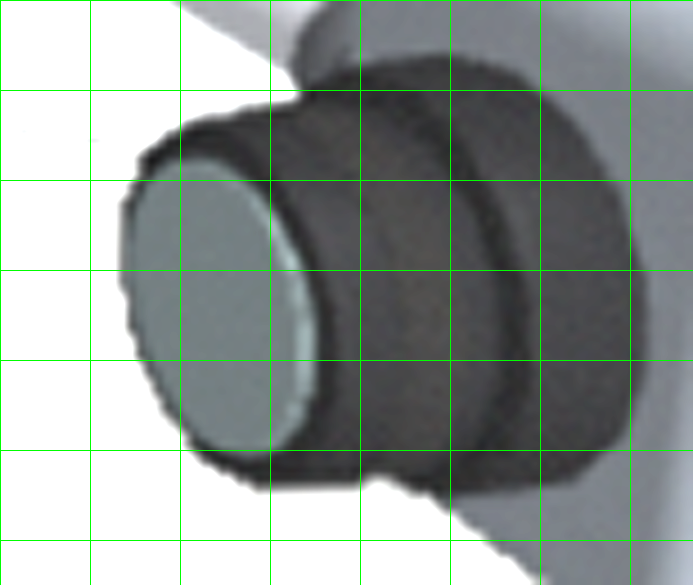

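```bash
python3 - <<'E'
from fit import *
p=pickle.load(open('w22.pkl','rb'))
pts=np.array([(128,250),(190,157),(318,355),(250,457),(283,225),(158,385),(140,185),(302,420)])/9+[435,205]-.44
a=np.linspace(0,2*np.pi,361)
for d in(0,4.5):
  q=shifted(p,d)
  def f(v):
    x,y,r,th=v;n=np.array([-np.sin(th),np.cos(th),0])
    P=np.array([proj(q,np.array([x,y,240])+r*(np.cos(b)*n+np.sin(b)*np.array([0,0,1]))) for b in a])
    return np.array([np.linalg.norm(P-s,axis=1).min() for s in pts])
  r=min((least_squares(f,[698,-110,15,t]) for t in(0.,.2,.35)),key=lambda r:r.cost);print(d,r.x,np.degrees(r.x[3]),r.fun)
E
```

```text
0 [ 696.69 -109.56   14.56    0.24] 13.67193195239225 [0.1  0.53 0.39 0.24 0.06 0.15 0.45 0.09]
4.5 [ 699.84 -109.97   14.8     0.24] 13.721640434900351 [0.08 0.49 0.42 0.25 0.1  0.16 0.46 0.11]
```

jog_arm(xyz=[[0,-2,0],[0,-4,0],[0,-4,-2],[0,-4,-4],[0,-4,-4],[0,-4,-4],[0,-4,-4],[0,-4,-4],[0,-4,-4],[0,-4,-4],[0,-4,-4],[0,-4,-4],[0,-4,-4],[0,-3,-4],[0,-3,-4],[0,-2,-4],[0,-1,-4],[0,0,-2],[0,0,0],[0,0,0]], yaw=[2,4,5,5,5,5,5,5,5,5,5,5,5,5,5,5,5,4,2,0])

```text
t: 30.98
ee_pos: [517.1, -138.9, 258.6]
orientation: [-0.276, 3.127, 0.045]
ft_force: [0.8, -0.3, -4.4]
width: 64.7
```

```bash
python3 st.py; python3 look.py w23
```

```text
t 30.9833 [ 517.069 -138.904  258.58 ] psi 100.10150550376733 z [-0.     0.029 -1.   ] F [ 0.797 -0.28  -4.438] w 64.70751323411795 q [-0.301  0.253  1.79   0.031  1.108 -2.061] [ 0.014  0.002  0.004  0.003 -0.004  0.026]
t 31.0333 [ 517.  -138.9  258.6] psi 99.99639175894423 z [-0.  0. -1.] F [-0.2  0.2 -3.7] w 64.9361239454733 q [-0.3  0.3  1.8  0.   1.1 -2.1]
```

View pics/w23.png

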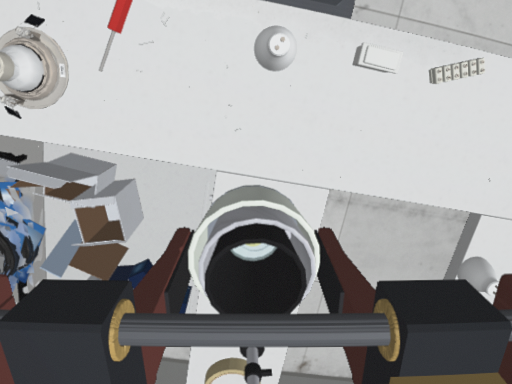

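jog_arm(xyz=[[-1.5,-3,-4],[-2,-4,-5],[-2,-4,-5],[-1.5,-3,-3],[0,0,0],[0,0,0]], yaw=[0.5,0.5,0.5,0.4,0,0])

```text
t: 31.53
ee_pos: [509.3, -153.4, 239.7]
orientation: [-0.327, 3.122, 0.045]
ft_force: [0.2, 0.2, -4.0]
width: 65.1
```

```bash
python3 st.py
```

```text
t 31.5333 [ 509.27  -153.402  239.74 ] psi 101.94637510390416 z [-0.001  0.029 -1.   ] F [ 0.194  0.237 -3.987] w 65.11058158737544 q [-0.331  0.27   1.814  0.031  1.068 -2.125] [-0.01   0.006  0.007 -0.003 -0.005 -0.006]
```

jog_arm(xyz=[[0,-2.5,-1],[0,0,0],[0,0,0]], yaw=[0,0,0])

```text
t: 31.78
ee_pos: [509.3, -156.5, 238.7]
orientation: [-0.325, 3.122, 0.045]
ft_force: [0.2, -0.1, -3.0]
width: 65.2
```

```bash
python3 st.py; python3 - <<'E'
from fit import *
P={}
for n in('side','top'):
    p=ctrl.get_image(n);P[n]=p
    for th in('terminal_face','camera_lens','housing','glare_ring'):
        print(n,th,[(round(d['confidence'],2),np.array(d['centre'])*[512,384]) for d in ctrl.pinpoint(p,th)[:3]])
    print('expected face',proj(p,[552.7,-145.3,240]),'lens',proj(p,[698.5,-110,240]))
pickle.dump(P,open('pf.pkl','wb'))
cv2.imwrite('pics/fs.png',cv2.resize(P['side']['img'][120:230,180:290],None,fx=5,fy=5,interpolation=cv2.INTER_CUBIC))
cv2.imwrite('pics/ft.png',cv2.resize(P['top']['img'][110:230,220:340],None,fx=5,fy=5,interpolation=cv2.INTER_CUBIC))
E
```

```text
t 31.7833 [ 509.267 -156.479  238.673] psi 101.88694635199123 z [-0.001  0.029 -1.   ] F [ 0.159 -0.075 -3.023] w 65.17525269117712 q [-0.336  0.273  1.813  0.031  1.066 -2.129] [-0.004  0.003 -0.002 -0.002 -0.002 -0.001]
side terminal_face [(0.94, array([247.6 , 293.49])), (0.57, array([215.5 , 152.41])), (0.43, array([249.91, 147.11]))]
side camera_lens [(0.75, array([211.71, 151.18]))]
side housing [(0.81, array([245.71, 287.88])), (0.64, array([263.32, 157.02]))]
side glare_ring [(0.35, array([263.32, 151.1 ])), (0.17, array([250.32, 150.3 ]))]
expected face [250.62 150.3 ] lens [210.59 153.23]
top terminal_face [(0.62, array([160.31, 202.21])), (0.59, array([295.42, 186.82])), (0.36, array([146.59, 233.09]))]
top camera_lens [(0.52, array([290.1 , 156.29]))]
top housing [(0.58, array([292.2 , 198.41])), (0.21, array([293.38, 195.61]))]
top glare_ring [(0.67, array([291.28, 185.4 ])), (0.66, array([288.  , 156.52])), (0.64, array([292.4 , 197.61]))]
expected face [292.35 184.02] lens [289.02 155.15]
```

View pics/fs.png

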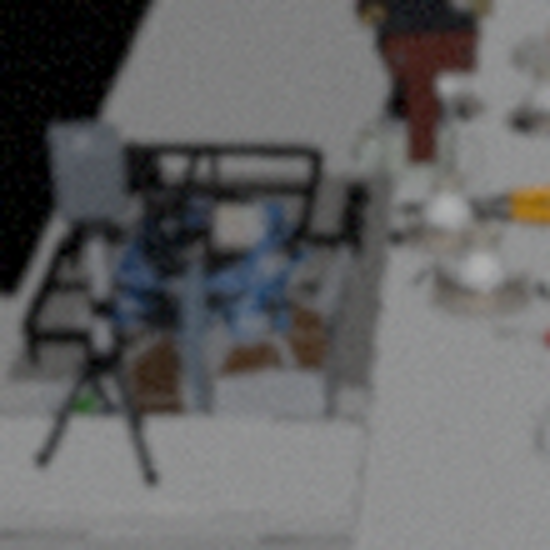

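View pics/ft.png

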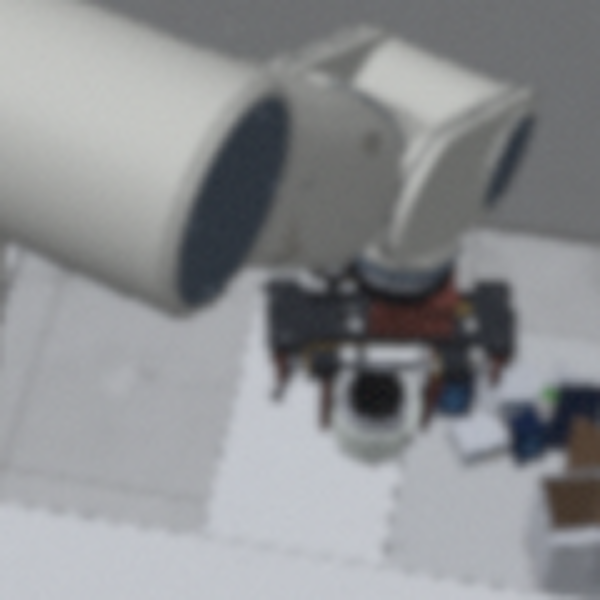

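```bash
python3 st.py; python3 -c "
from workcell import ctrl
print(ctrl.close_job())"
```

```text
t 32.2833 [ 509.219 -156.298  238.641] psi 101.91171366617708 z [-0.001  0.029 -1.   ] F [ 0.068  0.584 -4.012] w 65.1996883618588 q [-0.336  0.273  1.813  0.031  1.066 -2.129] [-0.001  0.     0.001 -0.    -0.    -0.   ]
the job is handed in; nothing more can be done
None
```

The lamp head is assembled and was handed in at 32.3 s, still held by the housing in front of the inspection camera.

- **Assembly:** I lowered the reflector onto the housing floor, then the glare ring onto the reflector floor. Each was released only after floor contact showed in the force, within 0.5 mm of the expected height. A picture afterwards showed all three nested.
- **Pose at hand-in:** By my estimate the terminal face was about 150 mm from the glass and centred on it. It was at a height of about 240 mm, with its heading at about 13.6°, the same as the camera axis. The head had tilted less than about 0.5° since it was gripped, carried about 4 N, and the arm was at rest.

Some checks disagreed or were limited:

- **Camera heading:** The lens outline and the tripod feet gave 13–15°. The coarse overhead picture gave 10–11.5°, and I used 13.6°.
- **Wrist camera calibration:** The wrist camera read about 4.5 mm off in depth, more than the stated 2 mm. I corrected for it, but the 15 cm and the centring could be 2–3 mm out.
- **Final check:** In the closing side and overhead pictures the face and lens were within about 4 pixels of where I expected, with one pixel being about 3–4 mm. The terminal block was hidden from the wrist camera after the grasp, so I worked out its facing from the angle before gripping and did not measure it again.

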